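Pack the photo kit into its tray

ROBOT

A 6-joint arm with a two-finger parallel gripper is mounted at the origin on a cart in front of the work surface, level with it; the furniture and walls round the work are solid. World frame = base frame: x ahead of the robot, y to its left, z up, the work surface at z = 0. Lengths are in m, angles in degrees, forces in N, time in s.
With the tool pointing down it reaches from about 0.35 to 0.875 m from the base axis. Payload 4.2 kg.
Tool frame: the origin (TCP) lies midway between the tips of the shut fingers; the grasp point (between the pads) lies 19 mm behind it (r.pinch_z is the distance from the TCP to the grasp point, in m); z points along the fingers, y is the line along which they close (so a half turn about z gives the same grasp; the last joint's range is limited). The gripper opens to 87 mm and grips with 3 to 60 N. Pads are 19 mm wide; open, the fingers measure 117 mm over their backs; the gripper's body (75 mm by 190 mm) begins 51 mm behind the grasp point.
Start: joints at [14.817, 22.042, 0.453, 0, -68.411, -14.817], TCP at [0.625, 0, 0.223] pointing down, gripper open.
Joint ranges: [-179.83, 179.83], [-69.29, 118.12], [-61.27, 80.66], [-181.25, 117.63], [-171.15, -9.14], [-177.46, 177.46]. Speed limits (degrees/s): [159.86, 159.86, 180, 180, 180, 180].

INTERFACE

Orientations are given as a 3x3 rotation matrix whose columns are the frame's x, y, z axes.
In Python, from station import r, imaging, models gives the robot as it stands. The module is installed in compiled form; this text tells all that it offers.
- The arm moves only by the tool apply_moves, never from a script. Its argument "moves" is a list of rows, each a list of 2 entries, a list of its own where there are three numbers: the shift along the tool's x, y, z in m, then the turn about the tool's z in degrees. A call has 1 to 5 rows; each row shifts and turns the commanded pose from where the row before left it, along the tool's axes as they then stand; what a row does not reach is not made up. A row lasts 1/12 s, in which the tool goes at most 41.7 mm and 7.16 degrees, less where a joint would pass 70% of its speed; a pose out of reach is approached as far as the arm can. A call is refused whole if a number of a shift passes 0.0417 or a number of a turn 7.16, either way. A call with a gripper value outside its range is refused whole. "hand" is the finger opening in m, from 0 to 0.087, set as the call begins (left out, the last holds). The fingers move at their own pace and stop on an object; the grip force is fixed at half the most. Time passes only in rows, so rows that do not move let the fingers close. It gives the time, the measured TCP pose, the force, the opening and the grip force at its end, in the units of the state.
- r.sense(): the state, without advancing time (a new reading comes with each control period).
- imaging.capture(name): name is "scene" or "side" or "wrist"; returns a dict with "frame" (480x640x3 uint8, blue, green, red), "intrinsics" (3x3 intrinsics, pixels), "eye" and "orientation" of the camera in the world. Camera axes: x right, y down, z forward; pixel columns grow to the right and rows downward; lengths in m; the calibration is good to about 2 mm. A picture is of the moment at which its call begins. There is no depth.
- r.finish_job(): hands the job in; it is judged then, once.
Trained networks look in a picture, given as the dict that the camera call returned (one of the last four; its "shot" number tells which), for a name from the list of things; names that differ only in an ending like _2 or _b are one class to them, and where a whole thing is asked for, a point or a joint stands for the part that bears it (a point fixed in the world has none). Each returns a list of dicts, best first, with "confidence" (0 to 1); they miss things now and then, are a little off and sometimes report something else, mostly with a low value. They report only what shows in the picture. A call takes as long as a camera call.
- models.cut_out(picture, target): "region" (480x640 bool, what is visible of it) and "extent" ([left, top, width, height] as shares, 0 to 1, of the picture: columns of its width, rows of its height, round what is visible of it).
- models.place_of(picture, target): "at" ([column, row] as shares, 0 to 1, of the picture: columns of its width, rows of its height: a listed point, or the origin of a listed thing).
The state is a dict: "time_s": time; "joints": joint angles; "joint_velocities": joint speeds; "effort": joint torques, N m; "tcp_pos": TCP position; "ee_rot": TCP orientation; "wrist_force": force on the tool from outside, world axes, zero at the start; "moment": the same for the moment, N m; "gripper_width": opening from 0.0 (shut) to 1.0 (fully open); "gripper_force": force on a finger pad.
Only numpy, scipy, OpenCV 4.12 (cv2) and the standard library are available. Lean on these libraries where they do the work, as an engineer would, in place of code of your own. Each camera call takes 0.05 s, during which the arm holds its last target. There are 200 camera calls.

TASK

Pack the photo kit into the fitted black tray: stand the lens in the big round well, lay the battery flat and lengthwise in the oblong bay, and stand the two film canisters in the two small round wells, one in each, every piece fully down on the floor of its place. Lower the pieces in, do not drop them. The glue stick and the eraser among them are not part of the kit: leave them where they are.

Things in the scene. Friction and masses are not known exactly. Their poses are not given: they have to be found in the camera images.
- lens: camera lens, black, standing on its rear cap: 71 high, lower 30 mm is 62 in diameter, above that 66 (68 at most, a small nub); rigid, 0.24 kg. Origin: centre of its underside, z up along its axis.
- battery: camera battery pack, plain black block lying flat: 52 (its x) x 36 (its y) x 16 high, 45 g. Origin: centre of its underside. Grasp it across the 36.
- film_can_dark: 35 mm film canister with press lid, standing upright: black with a grey lid; 52 high, body diameter 31 (lid 33.6, the top 7 mm), 28 g. Origin: centre of its underside, z up. May go into either well of film_holder.
- film_can_light: 35 mm film canister with press lid, standing upright: white with a red-orange lid; 52 high, body diameter 31 (lid 33.6, the top 7 mm), 28 g. Origin: centre of its underside, z up. May go into either well of film_holder.
- lens_holder: grey holder (dark floors), 96 (x) x 98 (y) x 30 high, fixed in one of the tray's three places, axes parallel. Origin: centre of underside, 5 above the desk. One big round well in its middle, diameter 74, mouth bevelled by 3, 24 deep, floor 6 above origin: the lens stands in it.
- battery_holder: grey holder (dark floors), 96 (x) x 98 (y) x 30 high, fixed in one of the tray's three places, axes parallel. Origin: centre of underside, 5 above the desk. Shallow oblong bay in its middle, 66 (y) x 50 (x), 10 deep, floor 20 above origin; a finger gap 40 wide through each long side lets fingers closing along x reach the floor. Battery lies flat, length along y, either way.
- film_holder: grey holder (dark floors), 96 (x) x 98 (y) x 30 high, fixed in one of the tray's three places, axes parallel. Origin: centre of underside, 5 above the desk. Two equal round wells at y = -23.3 and +23.3 (x = 0), diameter 41.5, mouths bevelled by 3, 24 deep, floors 6 above origin: one canister stands in each. Fingers closing along x clear the other canister.
- kit_tray: black open tray on the desk, 110 (its x) x 310 (its y) with a lip of 16 at each end, walls 26 high; holds the three grey holders in a row along its y, at y = -99, 0 and +99. Fixed. Origin: centre of its underside, z up.
- glue_stick: white glue stick with a red cap, upright, diameter 26, 91 high. Not part of the kit; stays where it is. Origin: centre of its underside.
- eraser: small eraser in a blue card sleeve, 20 (its x) x 43 (its y) x 12 high. Not part of the kit; stays where it is. Origin: centre of its underside.

How it is judged (in metres and radians):
At the end, for the whole second after the job is handed in: Lens upright in the big round well, battery flat and lengthwise (within 0.4 rad) in the oblong bay, a film canister upright in each small well, all down on the floor, within 10 mm (battery 13) of the middle, at rest, released; glue stick and eraser within 20 mm of their start (horizontal distance between lens and lens_holder below 0.01 m and z of lens in the frame of lens_holder between 0.003 and 0.01 m and angle between each of lens, battery, film_can_dark, film_can_light's own z axis and vertical below 0.12 rad and horizontal distance between battery and battery_holder below 0.013 m and z of battery in the frame of battery_holder between 0.017 and 0.0235 m and angle between the x axis of battery and the y axis of battery_holder, either way round below 0.4 rad and x of film_can_dark in the frame of film_holder between -0.01 and 0.01 m and z of film_can_dark in the frame of film_holder between 0.003 and 0.01 m and x of film_can_light in the frame of film_holder between -0.01 and 0.01 m and z of film_can_light in the frame of film_holder between 0.003 and 0.01 m and ((y of film_can_dark in the frame of film_holder between 0.013 and 0.034 m and y of film_can_light in the frame of film_holder between -0.034 and -0.013 m) or (y of film_can_dark in the frame of film_holder between -0.034 and -0.013 m and y of film_can_light in the frame of film_holder between 0.013 and 0.034 m)) and linear speed of each of lens, battery, film_can_dark, film_can_light below 0.02 m/s and distance of each of glue_stick, eraser from where it was at the start of the episode below 0.02 m); the robot touches nothing.
It fails at once if a piece of the kit was dropped or thrown (faster than 0.6 m/s with no finger on it) ((linear speed of lens above 0.6 m/s and contact force between the fingers and lens below 0.05 N) or (linear speed of battery above 0.6 m/s and contact force between the fingers and battery below 0.05 N) or (linear speed of film_can_dark above 0.6 m/s and contact force between the fingers and film_can_dark below 0.05 N) or (linear speed of film_can_light above 0.6 m/s and contact force between the fingers and film_can_light below 0.05 N)).
It fails at once if the glue stick or the eraser was moved by more than 30 mm (distance of any of glue_stick, eraser from where it was at the start of the episode above 0.03 m).
It also fails if it takes over 104 s, if anything falls off the work surface, if the arm or the gripper's body presses on something with over 40 N, if the wrist force passes 120 N, or if a joint passes its speed limit or range.

## Working session

There is one attempt and no reset: what is moved stays moved. The work goes in short steps, Python scripts to look and compute and a tool call to move; the robot and the scene stay as the last step left them, time stands still between calls to the robot, and variables do not carry over. Pictures are saved under pics/ and viewed, at most 14 in all, crops included, and the job is handed in when it is done.

Besides the shell and the picture viewer there is one more tool, called after "Call:" by a JSON object that holds its "op" and its "data", one argument or row to a line. apply_moves: Moves the arm, as the interface text tells. Its arguments: {"type":"object","properties":{"moves":{"type":"array"},"hand":{"type":"number"}},"required":["moves"]}

```bash
mkdir -p pics; cat > h.py <<'E'
import numpy as np, cv2
from station import r, imaging, models
def ray(p,uv):
    K=np.array(p["intrinsics"]);R=np.array(p["orientation"])
    d=R@np.linalg.inv(K)@np.array([uv[0],uv[1],1.]);return np.array(p["eye"]),d/np.linalg.norm(d)
def at_z(p,uv,z):
    e,d=ray(p,uv);return e+d*(z-e[2])/d[2]
def tri(rs):
    A=np.zeros((3,3));b=np.zeros(3)
    for e,d in rs:
        P=np.eye(3)-np.outer(d,d);A+=P;b+=P@e
    x=np.linalg.solve(A,b);return x,[np.linalg.norm((np.eye(3)-np.outer(d,d))@(x-e)) for e,d in rs]
def px(at): return [at[0]*640,at[1]*480]
names="lens battery film_can_dark film_can_light lens_holder battery_holder film_holder kit_tray glue_stick eraser".split()
E
python3 - <<'E'
from h import *
s=r.sense();print(s["tcp_pos"],s["ee_rot"],s["gripper_width"])
P={n:imaging.capture(n) for n in("scene","side","wrist")}
for n,p in P.items():
    cv2.imwrite(f"pics/{n}0.png",p["frame"]);print(n,np.round(p["eye"],3),np.round(p["orientation"],2).tolist())
for t in names:
    rs=[];o=[]
    for n,p in P.items():
        a=models.place_of(p,t)
        if a:
            u=px(a[0]["at"]);o.append((n,round(a[0]["confidence"],2),np.round(u).tolist(),[(round(b["confidence"],2),np.round(px(b["at"])).tolist()) for b in a[1:2]]))
            if a[0]["confidence"]>.4: rs.append(ray(p,u))
    print(t,o)
    if len(rs)>1:
        x,e=tri(rs);print("   ",np.round(x,4),np.round(e,4))
E
```

```text
[6.24396816e-01 3.37729708e-05 2.21480811e-01] [[-1.66834373e-04 -9.99997743e-01 -2.11798419e-03]
 [-9.99999983e-01  1.66986432e-04 -7.16174178e-05]
 [ 7.19709308e-05  2.11797221e-03 -9.99997755e-01]] 1.004453654592423
scene [0.053 0.856 0.689] [[-0.86, -0.27, 0.44], [-0.51, 0.49, -0.7], [-0.03, -0.83, -0.56]]
side [ 0.303 -0.745  0.77 ] [[0.97, -0.14, 0.19], [-0.23, -0.65, 0.72], [0.02, -0.74, -0.67]]
wrist [ 0.626 -0.078  0.385] [[-1.0, 0.0, -0.0], [0.0, 0.96, 0.29], [0.0, 0.29, -0.96]]
lens [('scene', 0.68, [402.0, 232.0], [(0.49, [324.0, 227.0])]), ('side', 0.94, [302.0, 327.0], [(0.7, [383.0, 286.0])]), ('wrist', 0.79, [513.0, 79.0], [])]
    [ 0.4431 -0.1272  0.0017] [0.0034 0.0041 0.002 ]
battery [('scene', 0.76, [348.0, 201.0], []), ('side', 0.97, [410.0, 340.0], []), ('wrist', 0.92, [348.0, 10.0], [])]
    [ 0.6025 -0.1871 -0.0008] [0.0025 0.0019 0.0031]
film_can_dark [('scene', 0.97, [295.0, 257.0], []), ('side', 0.73, [363.0, 247.0], []), ('wrist', 0.64, [460.0, 404.0], [(0.59, [351.0, 238.0])])]
    [0.55   0.0901 0.06  ] [0.0161 0.0911 0.0919]
film_can_light [('scene', 0
[... 320 characters left out ...]
   [0.4549 0.2457 0.0026] [0.0033 0.0058 0.0034]
battery_holder [('scene', 0.73, [335.0, 304.0], []), ('side', 0.92, [276.0, 219.0], []), ('wrist', 0.7, [477.0, 329.0], [])]
    [0.4497 0.1394 0.0066] [0.003  0.0033 0.0003]
film_holder [('scene', 0.69, [262.0, 381.0], []), ('side', 0.7, [265.0, 161.0], [])]
    [0.4619 0.3411 0.0007] [0.0036 0.0036]
kit_tray [('scene', 0.43, [348.0, 201.0], [])]
glue_stick [('scene', 0.64, [322.0, 228.0], []), ('side', 0.55, [382.0, 288.0], []), ('wrist', 0.82, [352.0, 131.0], [])]
    [ 0.5967 -0.0742 -0.0022] [0.004  0.004  0.0037]
eraser [('scene', 0.41, [421.0, 208.0], []), ('side', 0.91, [324.0, 385.0], [])]
    [ 0.4492 -0.2401 -0.0012] [0.0018 0.0018]
```

View pics/scene0.png

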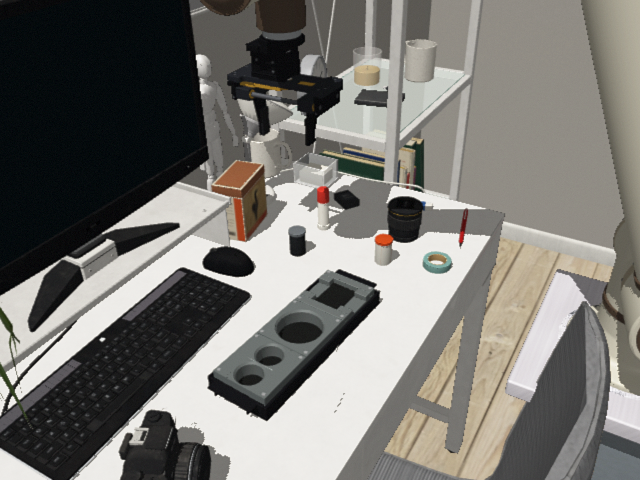

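View pics/side0.png

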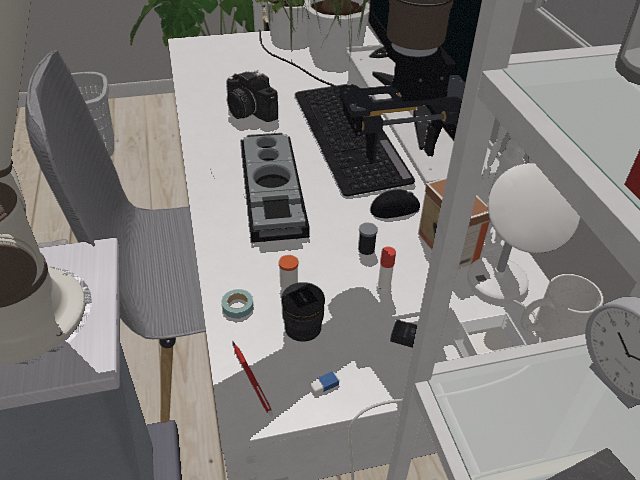

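View pics/wrist0.png

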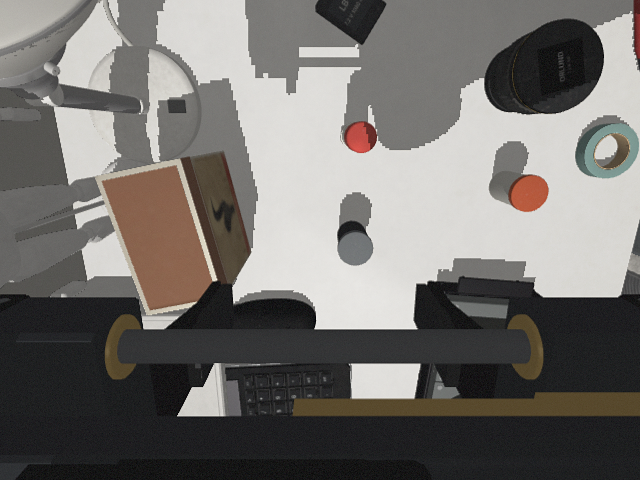

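The scene view shows the tray at (300,340), with the battery bay nearest the robot side, then the lens well, then the film wells. The lens is at (405,220), the light can at (384,250), the dark can at (297,241), the glue stick at (323,208) and the battery at (347,199). The network took the lens well for the dark can in the wrist view; the dark can's lid is really at (355,245), and its base is near (351,238). Next I move over the tray to measure it.

Call:
{"op": "apply_moves", "data": {
  "moves": [
    [[-0.033,0.017,-0.008],0],
    [[-0.033,0.017,-0.008],0],
    [[-0.033,0.017,-0.008],0],
    [[-0.033,0.017,-0.008],0],
    [[-0.033,0.017,-0.008],0]
  ]
}}

```text
time_s: 2.07
tcp_pos: [0.539, 0.1662, 0.2631]
ee_rot: [[-0.0, -1.0, 0.0], [-1.0, 0.0, 0.0], [-0.0, -0.0, -1.0]]
wrist_force: [0.9, 0.2, 0.3]
gripper_width: 1.001
gripper_force: 0.0
```

Call:
{"op": "apply_moves", "data": {
  "moves": [
    [[-0.033,0.017,-0.008],0],
    [[-0.033,0.017,-0.008],0],
    [[-0.033,0.017,-0.008],0],
    [[-0.033,0.017,-0.008],0],
    [[-0.033,0.017,-0.008],0]
  ]
}}

```text
time_s: 2.48
tcp_pos: [0.4538, 0.3314, 0.3033]
ee_rot: [[0.0, -1.0, 0.0], [-1.0, -0.0, 0.0], [-0.0, -0.0, -1.0]]
wrist_force: [0.4, -0.2, 0.5]
gripper_width: 1.0
gripper_force: 0.0
```

```bash
python3 - <<'E'
from h import *
s=r.sense();print(s["tcp_pos"],s["time_s"])
p=imaging.capture("wrist");cv2.imwrite("pics/w1.png",p["frame"]);print(p["eye"])
for t in names[4:7]:
    a=models.place_of(p,t)
    for b in a[:2]: print(t,b["confidence"],np.round(px(b["at"])),np.round(at_z(p,px(b["at"]),.005),4))
E
```

```text
[0.45379684 0.33142561 0.30330087] 2.4833
[0.4547099  0.2530539  0.46635494]
lens_holder 0.77 [321. 122.] [0.4578 0.2436 0.005 ]
battery_holder 0.6 [332.  23.] [0.4462 0.139  0.005 ]
film_holder 0.72 [312. 203.] [0.4695 0.3405 0.005 ]
```

View pics/w1.png

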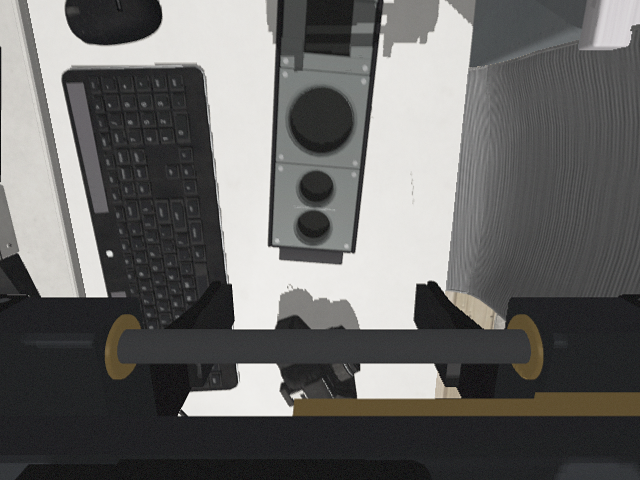

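The wrist view shows the wells clearly: the lens well at (321,120), the film wells at (316,186) and (313,226), and the bay at (328,25). I take one more view from a second place and fit the tray pose to both.

Call:
{"op": "apply_moves", "data": {
  "moves": [
    [[0.03,0,0],0],
    [[0.03,0,0],0],
    [[0.03,0,0],0],
    [[0,0,0],0]
  ]
}}

```text
time_s: 3.02
tcp_pos: [0.4546, 0.2349, 0.3028]
ee_rot: [[-0.005, -1.0, -0.001], [-1.0, 0.005, -0.001], [0.001, 0.001, -1.0]]
wrist_force: [0.3, -1.0, -0.3]
gripper_width: 1.001
gripper_force: 0.0
```

```bash
cat > tray.py <<'E'
from h import *
from scipy.optimize import minimize
def grid(p,z):
    v,u=np.mgrid[0:480,0:640];K=np.array(p["intrinsics"])
    d=np.stack([u,v,np.ones_like(u)],-1)@np.linalg.inv(K).T@np.array(p["orientation"]).T
    e=np.array(p["eye"]);return e[:2]+d[...,:2]*((z-e[2])/d[...,2])[...,None]
def inside(g,pose,bay=True):
    x,y,t=pose;c,s=np.cos(t),np.sin(t);q=g-np.array([x,y]);a=q[...,0]*c+q[...,1]*s;b=-q[...,0]*s+q[...,1]*c
    sg=lambda d:1/(1+np.exp(np.clip(-d/0.0004,-50,50)))
    m=sg(.037-np.hypot(a,b))
    for o in(-.0233,.0233): m=np.maximum(m,sg(.02075-np.hypot(a,b-.099-o)))
    return m
E
python3 - <<'E'
from tray import *
s=r.sense();print(s["tcp_pos"])
p=imaging.capture("wrist");cv2.imwrite("pics/w2.png",p["frame"])
pic=[]
rs={t:[] for t in names[4:7]}
for p in [p]+[imaging.capture(n) for n in("scene","side")]:
    for t in rs:
        a=models.place_of(p,t)
        if a: rs[t].append(ray(p,px(a[0]["at"])))
for t in rs:
    if len(rs[t])>1: x,e=tri(rs[t]);print(t,np.round(x,4),np.round(e,4))
import pickle
# reuse w1 with eye shifted
pw=imaging.capture("wrist")
P=[pw]
p1=dict(pw);p1["frame"]=cv2.imread("pics/w1.png");p1["eye"]=np.array([0.4547099,0.2530539,0.46635494]);P.append(p1)
for p in P:
    g=p["frame"].mean(-1);gt,gf=grid(p,.032),grid(p,.011)
    best=None
    def cost(q,th=None):
        pose=np.array([q[0],q[1],q[2]])
        m=inside(gt,pose)*inside(gf,pose)
        t=grid_roi
        return -np.corrcoef(m[t],-g[t])[0,1]
    # roi: top faces of lens & film holders
    ctr=np.array([.457,.243]);qq=grid(p,.035)-ctr
    grid_roi=(abs(qq[...,0]-.06*qq[...,1]*1.0)<.043)&(qq[...,1]>-.042)&(qq[...,1]<.14)
    for st in((.457,.243,-.06),(.46,.24,-.05)):
        o=minimize(cost,st,method="Nelder-Mead",options=dict(initial_simplex=[np.add(st,d) for d in((0,0,0),(.006,0,0),(0,.006,0),(0,0,.05))],xatol=1e-5,fatol=1e-6,maxiter=400))
        print(np.round(o.x,4),o.fun)
    m=inside(gt,o.x)*inside(gf,o.x)
    im=p["frame"].copy();c,_=cv2.findContours((m>.5).astype(np.uint8),0,1);cv2.drawContours(im,c,-1,(0,0,255),1)
    if p is pw: cv2.imwrite("pics/w2f.png",cv2.resize(im[0:300,200:520],None,fx=2,fy=2))
E
```

```text
[0.45458133 0.23485331 0.30281587]
lens_holder [0.4563 0.24   0.0041] [0.0029 0.0029]
battery_holder [0.4538 0.1392 0.0059] [0.0008 0.0008]
film_holder [0.463  0.339  0.0068] [0.0015 0.0039 0.0053]
[ 0.4588  0.2418 -0.0816] -0.8891739270321197
[ 0.4588  0.2418 -0.0816] -0.8891739275227977
[ 0.458   0.2423 -0.0799] -0.9398104701421428
[ 0.458   0.2423 -0.0799] -0.939810470690941
```

View pics/w2f.png

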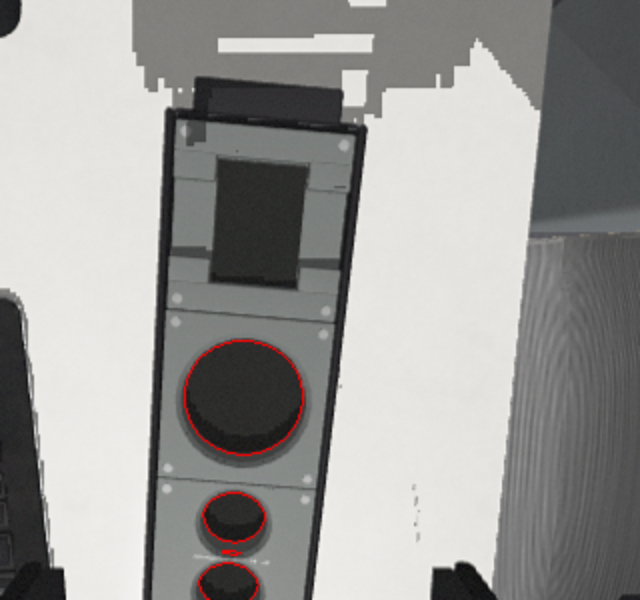

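The fit matches in both views to under 1 mm. The lens well is at (0.4584, 0.242) and the tray yaw is about −4.6°. That puts the film wells at (0.4645, 0.3175) and (0.4683, 0.3639), and the bay at (0.4504, 0.1433). Now I measure the pieces from closer.

Call:
{"op": "apply_moves", "data": {
  "moves": [
    [[0.039,-0.008,0.005],0],
    [[0.039,-0.008,0.005],0],
    [[0.039,-0.008,0.005],0],
    [[0.039,-0.008,0.005],0],
    [[0.039,-0.008,0.005],0]
  ]
}}

```text
time_s: 4.08
tcp_pos: [0.495, 0.0435, 0.2776]
ee_rot: [[0.001, -1.0, 0.001], [-1.0, -0.001, 0.0], [-0.0, -0.001, -1.0]]
wrist_force: [1.3, 0.4, 0.3]
gripper_width: 1.007
gripper_force: 0.0
```

Call:
{"op": "apply_moves", "data": {
  "moves": [
    [[0.039,-0.008,0.005],0],
    [[0.039,-0.008,0.005],0],
    [[0,0,0],0]
  ]
}}

```text
time_s: 4.33
tcp_pos: [0.5109, -0.0381, 0.2663]
ee_rot: [[-0.007, -1.0, -0.002], [-1.0, 0.007, -0.001], [0.001, 0.002, -1.0]]
wrist_force: [-0.2, 0.8, -0.3]
gripper_width: 1.004
gripper_force: 0.0
```

```bash
python3 - <<'E'
from h import *
s=r.sense();print(s["tcp_pos"],s["ee_rot"][0])
p=imaging.capture("wrist");q=imaging.capture("side");sc=imaging.capture("scene");cv2.imwrite("pics/w3.png",p["frame"])
print(p["eye"])
im=p["frame"].copy()
H=dict(lens=.071,battery=.016,film_can_dark=.052,film_can_light=.052,glue_stick=.091,eraser=.012)
for t in H:
    rs=[]
    for n,c in(("w",p),("s",q),("c",sc)):
        a=models.place_of(c,t)
        for b in a[:2]:
            if b["confidence"]>.4: u=px(b["at"]);print(t,n,round(b["confidence"],2),np.round(u),np.round(at_z(c,u,0),4))
        if a and a[0]["confidence"]>.4: rs.append(ray(c,px(a[0]["at"])))
    if len(rs)>1: x,e=tri(rs);print("   tri",np.round(x,4),np.round(e,4))
    a=models.cut_out(p,t)
    if a:
        m=a[0]["region"].astype(np.uint8);c,_=cv2.findContours(m,0,1);cv2.drawContours(im,c,-1,(0,0,255),1);c=max(c,key=cv2.contourArea)
        rc=cv2.minAreaRect(c);print("   cut",round(a[0]["confidence"],2),np.round(rc[0]),np.round(rc[1]),round(rc[2],1), "z top:",np.round(at_z(p,rc[0],H[t]),4))
        if t=="battery":
            b=cv2.boxPoints(rc);w=np.array([at_z(p,k,.016)[:2] for k in b]);print(np.round(w,4).tolist(),np.linalg.norm(np.diff(w,axis=0),axis=1))
cv2.imwrite("pics/w3m.png",im)
E
```

```text
[ 0.51090312 -0.03808396  0.26630936] [-0.00671141 -0.99997437 -0.00249139]
[ 0.51172212 -0.11617654  0.42950889]
lens w 0.94 [384. 121.] [ 0.4445 -0.1269  0.    ]
lens s 0.88 [300. 326.] [ 0.4373 -0.1261  0.    ]
lens s 0.58 [364. 250.] [ 0.5897  0.0233 -0.    ]
lens c 0.93 [403. 233.] [ 0.4452 -0.1313  0.    ]
   tri [ 0.4418 -0.1269  0.0017] [0.003  0.0047 0.0021]
   cut 0.69 [397. 119.] [76. 74.] 90.0 z top: [ 0.4435 -0.1266  0.071 ]
battery w 0.59 [239.  65.] [ 0.6    -0.1844  0.    ]
battery s 0.66 [412. 336.] [ 0.607  -0.1848  0.    ]
battery c 0.65 [346. 203.] [ 0.6006 -0.1806  0.    ]
   tri [ 0.6034 -0.1846 -0.0017] [0.003  0.004  0.0012]
   cut 0.95 [234.  63.] [60. 37.] 32.9 z top: [ 0.6012 -0.1836  0.016 ]
[[0.6371, -0.1846], [0.6142, -0.2126], [0.5653, -0.1825], [0.5876, -0.1531]] [0.03624843 0.05742699 0.03696303]
film_can_dark w 0.88 [254. 260.] [0.5972 0.0337 0.    ]
film_can_dark s 0.96 [364. 247.] [ 0.5913  0.0317 -0.    ]
film_can_dark c 0.81 [296. 254.] [0.5952 0.0347 0.    ]
   tri [ 0.5951  0.034  -0.0012] [0.0023 0.0031 0.0008]
   cut 0.56 [249. 263.] [32. 42.
[... 233 characters left out ...]
-0.0212 -0.0052] [0.0045 0.0025 0.0059]
   cut 0.91 [389. 219.] [40. 31.] 45.0 z top: [ 0.4433 -0.0281  0.052 ]
glue_stick w 0.93 [247. 168.] [ 0.5983 -0.0768  0.    ]
glue_stick s 0.71 [384. 287.] [ 0.5959 -0.0726  0.    ]
glue_stick c 0.56 [324. 228.] [ 0.594  -0.0728  0.    ]
   tri [ 5.963e-01 -7.500e-02 -1.000e-04] [0.0027 0.0021 0.0018]
   cut 0.74 [238. 176.] [26. 45.] 63.4 z top: [ 0.5882 -0.0781  0.091 ]
eraser w 0.59 [381.   4.] [ 0.4514 -0.2393  0.    ]
eraser s 0.96 [326. 386.] [ 0.4495 -0.2446  0.    ]
eraser c 0.53 [422. 208.] [ 0.4491 -0.2408  0.    ]
   tri [ 0.4503 -0.2419 -0.0024] [0.002  0.001  0.0016]
   cut 0.63 [384.   9.] [18. 46.] 90.0 z top: [ 0.4502 -0.2319  0.012 ]
```

View pics/w3m.png

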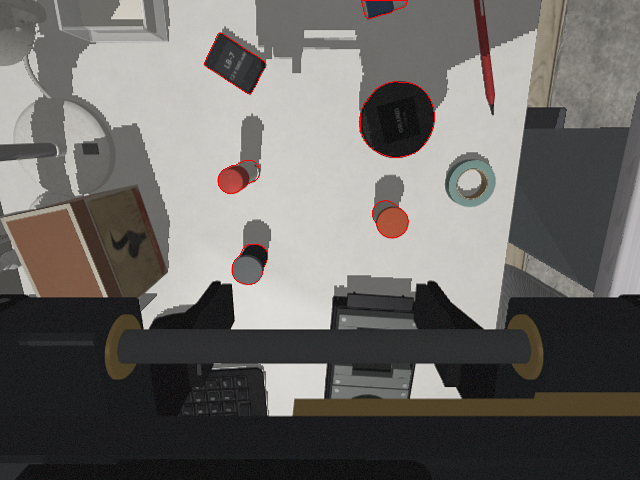

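The pieces are outlined correctly: lens top centre at (397,119), battery (235,63), light lid (392,222) and dark lid (248,268). The lens comes first, at (0.4435, −0.1266).

Call:
{"op": "apply_moves", "data": {
  "moves": [
    [[0.0177,0.0135,0.029],0],
    [[0.0177,0.0135,0.029],0],
    [[0.0177,0.0135,0.029],0],
    [[0.0177,0.0135,0.029],0],
    [[0.0177,0.0135,0.029],0]
  ],
  "hand": 0.087
}}

```text
time_s: 6.1
tcp_pos: [0.4428, -0.1222, 0.1217]
ee_rot: [[0.0, -1.0, 0.001], [-1.0, -0.0, -0.0], [0.0, -0.001, -1.0]]
wrist_force: [1.4, 0.4, -0.7]
gripper_width: 1.0
gripper_force: 0.0
```

Call:
{"op": "apply_moves", "data": {
  "moves": [
    [[0,0,0],0],
    [[0,0,0],0]
  ]
}}

```text
time_s: 6.27
tcp_pos: [0.442, -0.1223, 0.1214]
ee_rot: [[-0.002, -1.0, -0.004], [-1.0, 0.002, -0.001], [0.001, 0.004, -1.0]]
wrist_force: [0.5, -0.7, 1.5]
gripper_width: 0.996
gripper_force: 0.0
```

```bash
python3 - <<'E'
from h import *
s=r.sense();print(s["tcp_pos"],s["ee_rot"])
p=imaging.capture("wrist");cv2.imwrite("pics/w4.png",p["frame"])
a=models.cut_out(p,"lens");
for b in a[:1]:
    c,_=cv2.findContours(b["region"].astype(np.uint8),0,1);c=max(c,key=cv2.contourArea);print(b["confidence"],b["extent"],cv2.minEnclosingCircle(c))
a=models.place_of(p,"lens");print([(b["confidence"],at_z(p,px(b["at"]),0)) for b in a[:1]])
E
```

```text
[ 0.44202024 -0.12227172  0.12139312] [[-1.51212608e-03 -9.99992111e-01 -3.67293710e-03]
 [-9.99998718e-01  1.51405080e-03 -5.21304447e-04]
 [ 5.26861348e-04  3.67214411e-03 -9.99993119e-01]]
0.7 [0.4213, 0.4052, 0.1711, 0.2358] ((323.7758483886719, 250.685302734375), 57.83985900878906)
[(0.86, array([ 0.44310382, -0.12400229,  0.        ]))]
```

View pics/w4.png

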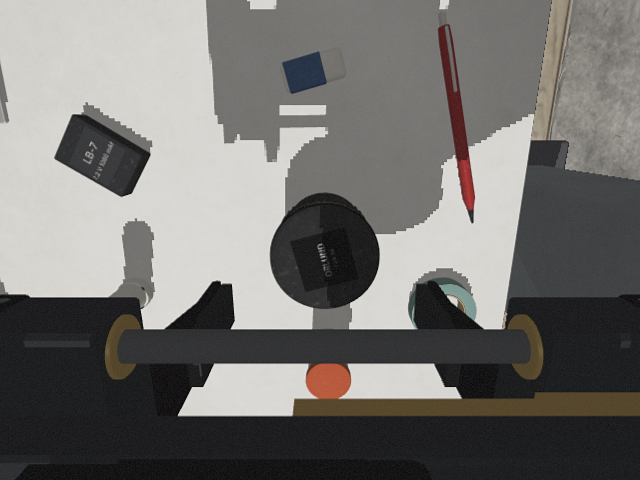

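The lens is centred between the fingers, about 3 mm off along y. I descend and grip.

Call:
{"op": "apply_moves", "data": {
  "moves": [
    [[0.003,0,0.022],0],
    [[0,-0.001,0.022],0],
    [[0,0,0.022],0],
    [[0,0,0.02],0],
    [[0,0,0],0]
  ]
}}

```text
time_s: 6.83
tcp_pos: [0.4436, -0.1238, 0.0346]
ee_rot: [[0.0, -1.0, -0.004], [-1.0, -0.0, 0.0], [-0.0, 0.004, -1.0]]
wrist_force: [0.5, -0.4, 0.5]
gripper_width: 1.001
gripper_force: 0.0
```

Call:
{"op": "apply_moves", "data": {
  "moves": [
    [[0,0,0],0],
    [[0,0,0],0],
    [[0,0,0],0],
    [[0,0,0],0],
    [[0,0,0],0]
  ],
  "hand": 0.055
}}

```text
time_s: 7.25
tcp_pos: [0.4426, -0.1245, 0.0374]
ee_rot: [[-0.0, -1.0, -0.003], [-1.0, 0.0, 0.0], [-0.0, 0.003, -1.0]]
wrist_force: [-4.5, 0.4, 6.5]
gripper_width: 0.748
gripper_force: 30.0
```

Call:
{"op": "apply_moves", "data": {
  "moves": [
    [[0,0,0],0],
    [[0,0,0],0]
  ]
}}

```text
time_s: 7.42
tcp_pos: [0.4425, -0.1245, 0.0374]
ee_rot: [[-0.0, -1.0, -0.003], [-1.0, 0.0, 0.0], [-0.0, 0.003, -1.0]]
wrist_force: [-4.1, 0.6, 7.3]
gripper_width: 0.75
gripper_force: 30.0
```

Call:
{"op": "apply_moves", "data": {
  "moves": [
    [[0,0,-0.02],0],
    [[0,0,-0.03],0],
    [[0,0,-0.03],0],
    [[0,0,-0.03],0],
    [[-0.02,0,0],0]
  ]
}}

```text
time_s: 7.83
tcp_pos: [0.449, -0.1058, 0.1529]
ee_rot: [[-0.001, -1.0, 0.015], [-1.0, 0.001, -0.001], [0.001, -0.015, -1.0]]
wrist_force: [2.4, 0.6, -2.6]
gripper_width: 0.747
gripper_force: 30.0
```

Call:
{"op": "apply_moves", "data": {
  "moves": [
    [[-0.034,-0.001,0],0],
    [[-0.035,-0.002,0],0],
    [[-0.035,-0.002,0],0],
    [[-0.035,-0.002,0],0],
    [[-0.035,-0.002,0],0]
  ]
}}

```text
time_s: 8.25
tcp_pos: [0.4532, 0.0712, 0.1471]
ee_rot: [[-0.0, -1.0, 0.002], [-1.0, 0.0, 0.001], [-0.001, -0.002, -1.0]]
wrist_force: [0.8, -0.0, -2.6]
gripper_width: 0.747
gripper_force: 30.0
```

Call:
{"op": "apply_moves", "data": {
  "moves": [
    [[-0.035,-0.002,0],0],
    [[-0.035,-0.002,0],0],
    [[-0.035,-0.002,0],0],
    [[-0.035,-0.002,0],0],
    [[-0.033,-0.001,0],0]
  ]
}}

```text
time_s: 8.67
tcp_pos: [0.4623, 0.2447, 0.1469]
ee_rot: [[0.0, -1.0, 0.001], [-1.0, -0.0, 0.001], [-0.001, -0.001, -1.0]]
wrist_force: [0.1, 0.4, -3.2]
gripper_width: 0.747
gripper_force: 30.0
```

Call:
{"op": "apply_moves", "data": {
  "moves": [
    [[0,0,0],0],
    [[0,0,0],0],
    [[0,0,0],0]
  ]
}}

```text
time_s: 8.92
tcp_pos: [0.4619, 0.2423, 0.1463]
ee_rot: [[0.0, -1.0, -0.001], [-1.0, -0.0, -0.0], [0.0, 0.001, -1.0]]
wrist_force: [-0.2, 0.6, -2.8]
gripper_width: 0.749
gripper_force: 30.0
```

```bash
python3 - <<'E'
from h import *
s=r.sense();print(s["tcp_pos"],s["gripper_width"])
p=imaging.capture("wrist");cv2.imwrite("pics/w5.png",p["frame"])
for n in("wrist","side","scene"):
    p=imaging.capture(n) 
    a=models.place_of(p,"lens");print(n,[(b["confidence"],np.round(px(b["at"])),at_z(p,px(b["at"]),s["tcp_pos"][2]-.0374)) for b in a[:1]])
E
```

```text
[0.46186114 0.24233059 0.146318  ] 0.7493594745952268
wrist [(0.94, array([321., 268.]), array([0.4642883 , 0.23897051, 0.108918  ]))]
side [(0.9, array([272., 143.]), array([0.45972196, 0.24230317, 0.108918  ]))]
scene [(0.61, array([295., 288.]), array([0.46332504, 0.24130363, 0.108918  ]))]
```

View pics/w5.png

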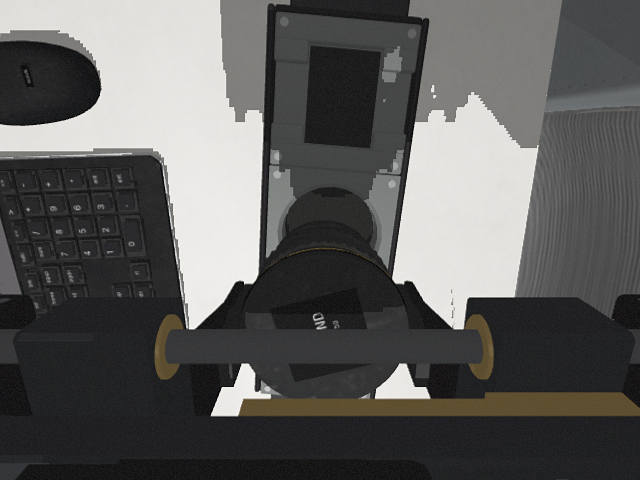

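The lens hangs upright over its well; it needs about −3.5 mm in x and +1 mm in y. I lower it.

Call:
{"op": "apply_moves", "data": {
  "moves": [
    [[-0.001,0.0035,0.01],0],
    [[0,0,0.02],0],
    [[0,0,0.02],0],
    [[0,0,0.005],0],
    [[0,0,0],0]
  ]
}}

```text
time_s: 9.68
tcp_pos: [0.4582, 0.2424, 0.0902]
ee_rot: [[-0.001, -1.0, -0.003], [-1.0, 0.001, -0.003], [0.003, 0.003, -1.0]]
wrist_force: [-0.1, 0.2, -4.1]
gripper_width: 0.751
gripper_force: 30.0
```

Call:
{"op": "apply_moves", "data": {
  "moves": [
    [[0,0,0.01],0],
    [[0,0,0.01],0],
    [[0,0,0.01],0],
    [[0,0,0.008],0],
    [[0,0,0],0]
  ]
}}

```text
time_s: 10.1
tcp_pos: [0.4579, 0.2426, 0.0516]
ee_rot: [[-0.001, -1.0, -0.003], [-1.0, 0.001, -0.003], [0.003, 0.003, -1.0]]
wrist_force: [0.4, -0.6, -2.8]
gripper_width: 0.75
gripper_force: 30.0
```

Call:
{"op": "apply_moves", "data": {
  "moves": [
    [[0,0,0.002],0],
    [[0,0,0.001],0],
    [[0,0,0.001],0],
    [[0,0,0],0]
  ]
}}

```text
time_s: 10.43
tcp_pos: [0.4591, 0.2437, 0.0497]
ee_rot: [[0.0, -1.0, 0.0], [-1.0, -0.0, 0.0], [-0.0, -0.0, -1.0]]
wrist_force: [0.5, 0.2, -3.4]
gripper_width: 0.754
gripper_force: 30.0
```

Call:
{"op": "apply_moves", "data": {
  "moves": [
    [[0,0,0.001],0],
    [[0,0,0],0],
    [[0,0,0.001],0],
    [[0,0,0],0]
  ]
}}

```text
time_s: 10.77
tcp_pos: [0.4591, 0.2437, 0.0485]
ee_rot: [[0.0, -1.0, 0.0], [-1.0, -0.0, 0.0], [-0.0, -0.0, -1.0]]
wrist_force: [-1.7, -0.8, 3.4]
gripper_width: 0.747
gripper_force: 30.0
```

Call:
{"op": "apply_moves", "data": {
  "moves": [
    [[0,0,0],0],
    [[0,0,0],0],
    [[0,0,0],0],
    [[0,0,0],0]
  ],
  "hand": 0.087
}}

```text
time_s: 11.1
tcp_pos: [0.4592, 0.2437, 0.0476]
ee_rot: [[0.0, -1.0, 0.001], [-1.0, -0.0, 0.0], [-0.0, -0.001, -1.0]]
wrist_force: [-0.5, -0.0, 0.0]
gripper_width: 0.954
gripper_force: 0.0
```

Call:
{"op": "apply_moves", "data": {
  "moves": [
    [[0,0,-0.02],0],
    [[0,0,-0.03],0],
    [[0,0,-0.035],0],
    [[0,0,-0.035],0],
    [[0.03,0.002,0],0]
  ]
}}

```text
time_s: 11.52
tcp_pos: [0.4624, 0.2191, 0.1751]
ee_rot: [[0.006, -1.0, 0.015], [-1.0, -0.006, 0.01], [-0.01, -0.015, -1.0]]
wrist_force: [2.0, 1.3, 0.5]
gripper_width: 0.997
gripper_force: 0.0
```

Call:
{"op": "apply_moves", "data": {
  "moves": [
    [[0.036,0.003,0],0],
    [[0.036,0.003,0],0],
    [[0.036,0.003,0],0],
    [[0.036,0.003,0],0],
    [[0.036,0.003,0],0]
  ]
}}

```text
time_s: 11.93
tcp_pos: [0.4416, 0.032, 0.1677]
ee_rot: [[0.001, -1.0, 0.001], [-1.0, -0.001, 0.0], [-0.0, -0.001, -1.0]]
wrist_force: [1.4, -0.4, -0.8]
gripper_width: 1.001
gripper_force: 0.0
```

Call:
{"op": "apply_moves", "data": {
  "moves": [
    [[0.036,0.002,0],0],
    [[0.02,0,0],0],
    [[0,0,0],0]
  ],
  "hand": 0.06
}}

```text
time_s: 12.18
tcp_pos: [0.4392, -0.0254, 0.1675]
ee_rot: [[-0.004, -1.0, -0.0], [-1.0, 0.004, -0.0], [0.0, 0.0, -1.0]]
wrist_force: [0.1, 0.2, 0.3]
gripper_width: 0.857
gripper_force: 0.0
```

```bash
cat > can.py <<'E'
from h import *
import sys
t=sys.argv[1]; H=float(sys.argv[2]) if len(sys.argv)>2 else .052
s=r.sense();print(s["tcp_pos"],s["ee_rot"][0],s["time_s"])
rs=[]
for n in("wrist","side","scene"):
    p=imaging.capture(n)
    a=models.place_of(p,t);print(n,[(b["confidence"],np.round(px(b["at"])),np.round(at_z(p,px(b["at"]),H-.052),4)) for b in a[:2]])
    if n=="wrist":
        f=p["frame"];hsv=cv2.cvtColor(f,cv2.COLOR_BGR2HSV)
        if t.endswith("light"): m=cv2.inRange(hsv,(3,120,80),(14,255,255))
        else: m=cv2.inRange(hsv,(0,0,70),(179,60,150))
        m[285:]=0
        k,l,st,ce=cv2.connectedComponentsWithStats(m)
        for i in np.argsort(-st[1:,4])[:3]+1: print("lid",ce[i].round(),st[i],np.round(at_z(p,ce[i],H),4))
        cv2.imwrite(f"pics/{t}_{s['time_s']:.1f}.png",f)
E
python3 can.py film_can_light; python3 - <<'E'
from h import *
p=imaging.capture("wrist")
p=dict(p);p["eye"]=np.array([0.51172212,-0.11617654,0.42950889])
for u in((392,222),(248,269)): print(np.round(at_z(p,u,.052),4))
E
```

```text
[ 0.439217   -0.02536325  0.16750065] [-4.44271097e-03 -9.99990043e-01 -4.18827131e-04] 12.1833
wrist [(0.75, array([323., 220.]), array([ 0.4408, -0.0255,  0.    ])), (0.46, array([146., 164.]), array([ 0.5958, -0.077 ,  0.    ]))]
lid [324. 236.] [ 304  216   42   41 1369] [ 0.4396 -0.0249  0.052 ]
lid [112. 171.] [105 163  11  16  33] [ 0.5971 -0.0756  0.052 ]
lid [ 91. 166.] [ 87 161   9  11  18] [ 0.6117 -0.0798  0.052 ]
side [(0.7, array([285., 280.]), array([ 0.4331, -0.0196,  0.    ])), (0.28, array([365., 248.]), array([0.593 , 0.0283, 0.    ]))]
scene [(0.69, array([382., 262.]), array([ 0.4398, -0.0204,  0.    ]))]
[ 0.4403 -0.0249  0.052 ]
[0.5939 0.0277 0.052 ]
```

The light can's lid is at (0.440, −0.025) in two views, so it sits right under the tool. I descend onto the lid.

Call:
{"op": "apply_moves", "data": {
  "moves": [
    [[0,0,0.035],0],
    [[0,0,0.035],0],
    [[0,0,0.035],0],
    [[0,0,0.025],0],
    [[0,0,0.009],0]
  ]
}}

```text
time_s: 12.95
tcp_pos: [0.4375, -0.0224, 0.0252]
ee_rot: [[0.001, -1.0, -0.007], [-1.0, -0.001, -0.002], [0.002, 0.007, -1.0]]
wrist_force: [-0.0, 0.5, -0.4]
gripper_width: 0.687
gripper_force: 0.0
```

Call:
{"op": "apply_moves", "data": {
  "moves": [
    [[0,0,0],0],
    [[0,0,0],0],
    [[0,0,0],0],
    [[0,0,0],0],
    [[0,0,0],0]
  ],
  "hand": 0.025
}}

```text
time_s: 13.37
tcp_pos: [0.4408, -0.0221, 0.0296]
ee_rot: [[0.0, -1.0, 0.003], [-1.0, -0.0, 0.001], [-0.001, -0.003, -1.0]]
wrist_force: [-0.1, 0.1, -0.3]
gripper_width: 0.395
gripper_force: 0.1
```

Call:
{"op": "apply_moves", "data": {
  "moves": [
    [[0,0,0],0],
    [[0,0,0],0]
  ]
}}

```text
time_s: 13.53
tcp_pos: [0.4407, -0.0223, 0.0295]
ee_rot: [[0.0, -1.0, 0.002], [-1.0, -0.0, 0.001], [-0.001, -0.002, -1.0]]
wrist_force: [-0.8, -0.2, 4.9]
gripper_width: 0.365
gripper_force: 30.7
```

Gripped (31.8 mm). The can sits about 3 mm towards −y in the fingers. I lift it, carry it to the far film well and turn +4.6°.

Call:
{"op": "apply_moves", "data": {
  "moves": [
    [[0,0,-0.015],0],
    [[0,0,-0.03],0],
    [[0,0,-0.04],0],
    [[0,0,-0.04],0],
    [[-0.02,0,0],0]
  ]
}}

```text
time_s: 13.95
tcp_pos: [0.4446, -0.0027, 0.1612]
ee_rot: [[-0.001, -1.0, 0.015], [-1.0, 0.001, 0.003], [-0.003, -0.015, -1.0]]
wrist_force: [1.2, 1.0, 0.0]
gripper_width: 0.373
gripper_force: 30.6
```

Call:
{"op": "apply_moves", "data": {
  "moves": [
    [[-0.037,-0.003,0],0],
    [[-0.037,-0.003,0],0],
    [[-0.037,-0.003,0],0],
    [[-0.037,-0.003,0],0],
    [[-0.037,-0.003,0],0]
  ]
}}

```text
time_s: 14.37
tcp_pos: [0.4546, 0.1841, 0.1539]
ee_rot: [[-0.0, -1.0, 0.0], [-1.0, 0.0, 0.001], [-0.001, -0.0, -1.0]]
wrist_force: [1.1, -0.6, -0.0]
gripper_width: 0.369
gripper_force: 30.6
```

Call:
{"op": "apply_moves", "data": {
  "moves": [
    [[-0.037,-0.003,0],0],
    [[-0.037,-0.003,0],0],
    [[-0.037,-0.003,0],0],
    [[-0.037,-0.003,0],0],
    [[-0.037,-0.003,0],4.6]
  ]
}}

```text
time_s: 14.78
tcp_pos: [0.4696, 0.3692, 0.1535]
ee_rot: [[-0.081, -0.997, -0.0], [-0.997, 0.081, -0.0], [0.0, 0.0, -1.0]]
wrist_force: [0.5, -0.3, 0.4]
gripper_width: 0.366
gripper_force: 30.6
```

Call:
{"op": "apply_moves", "data": {
  "moves": [
    [[0,0,0],0],
    [[0,0,0],0],
    [[0,0,0],0]
  ]
}}

```text
time_s: 15.03
tcp_pos: [0.4694, 0.367, 0.153]
ee_rot: [[-0.08, -0.997, -0.001], [-0.997, 0.08, -0.001], [0.001, 0.001, -1.0]]
wrist_force: [-0.1, -0.2, 0.3]
gripper_width: 0.368
gripper_force: 30.6
```

```bash
python3 can.py film_can_light .165; ls pics
```

```text
[0.46941195 0.36697054 0.15299106] [-0.0796675  -0.99682075 -0.00121712] 15.0333
wrist []
lid [323. 282.] [302 278  44   7 200] [0.4694 0.3523 0.165 ]
side [(0.94, array([262., 103.]), array([0.4662, 0.3894, 0.113 ])), (0.59, array([267., 160.]), array([0.4413, 0.1838, 0.113 ]))]
scene [(0.76, array([244., 325.]), array([0.4796, 0.351 , 0.113 ]))]
film_can_light_12.2.png
film_can_light_15.0.png
scene0.png
side0.png
w1.png
w2.png
w2f.png
w3.png
w3m.png
w4.png
w5.png
wrist0.png
```

View pics/film_can_light_15.0.png

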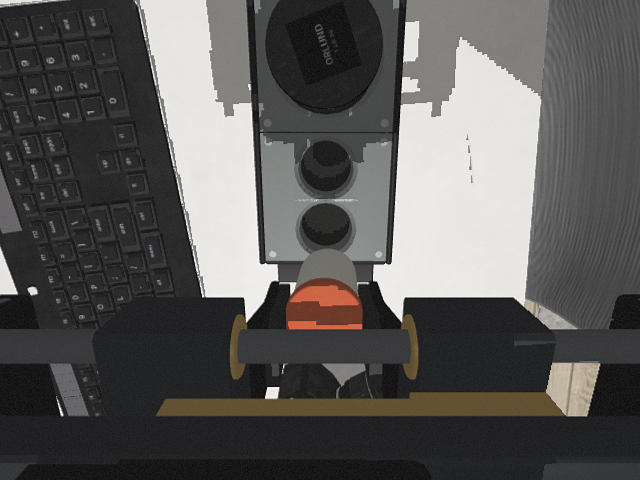

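```bash
python3 - <<'E'
from h import *
rs=[]
for n in("side","scene"):
    p=imaging.capture(n);a=models.place_of(p,"film_can_light")[0];rs.append(ray(p,px(a["at"])));print(a["confidence"],px(a["at"]))
print(tri(rs))
E
```

```text
0.97 [261.184, 103.92]
0.87 [241.79200000000003, 328.176]
(array([0.46432544, 0.36883247, 0.12515752]), [np.float64(0.003974698333433906), np.float64(0.0039746983334339155)])
```

The can hangs upright at z ≈ 0.125 (triangulated), with the lens settled in its well at the top. I lower it into the far well.

Call:
{"op": "apply_moves", "data": {
  "moves": [
    [[0,0.001,0.02],0],
    [[0,0,0.025],0],
    [[0,0,0.025],0],
    [[0,0,0.01],0],
    [[0,0,0],0]
  ]
}}

```text
time_s: 15.95
tcp_pos: [0.4677, 0.3661, 0.0708]
ee_rot: [[-0.081, -0.997, -0.004], [-0.997, 0.081, -0.005], [0.005, 0.004, -1.0]]
wrist_force: [-0.4, -0.2, 0.2]
gripper_width: 0.368
gripper_force: 30.6
```

Call:
{"op": "apply_moves", "data": {
  "moves": [
    [[0,0,0.008],0],
    [[0,0,0.008],0],
    [[0,0,0.008],0],
    [[0,0,0.005],0],
    [[0,0,0],0]
  ]
}}

```text
time_s: 16.37
tcp_pos: [0.4685, 0.3671, 0.0435]
ee_rot: [[-0.08, -0.997, -0.001], [-0.997, 0.08, -0.001], [0.001, 0.001, -1.0]]
wrist_force: [0.7, -0.4, -0.5]
gripper_width: 0.364
gripper_force: 30.6
```

Call:
{"op": "apply_moves", "data": {
  "moves": [
    [[0,0,0.001],0],
    [[0,0,0.001],0],
    [[0,0,0],0],
    [[0,0,0],0]
  ]
}}

```text
time_s: 16.7
tcp_pos: [0.4691, 0.3678, 0.0429]
ee_rot: [[-0.08, -0.997, 0.0], [-0.997, 0.08, 0.001], [-0.001, -0.0, -1.0]]
wrist_force: [0.4, -0.3, -0.7]
gripper_width: 0.371
gripper_force: 30.6
```

Call:
{"op": "apply_moves", "data": {
  "moves": [
    [[0,0,0.001],0],
    [[0,0,0],0],
    [[0,0,0],0]
  ]
}}

```text
time_s: 16.95
tcp_pos: [0.469, 0.3676, 0.0416]
ee_rot: [[-0.08, -0.997, 0.0], [-0.997, 0.08, 0.0], [-0.0, -0.0, -1.0]]
wrist_force: [0.4, 0.0, -0.6]
gripper_width: 0.37
gripper_force: 30.6
```

Call:
{"op": "apply_moves", "data": {
  "moves": [
    [[0,0,0.001],0],
    [[0,0,0],0],
    [[0,0,0],0]
  ]
}}

```text
time_s: 17.2
tcp_pos: [0.4691, 0.3677, 0.0407]
ee_rot: [[-0.08, -0.997, 0.0], [-0.997, 0.08, 0.0], [-0.0, -0.0, -1.0]]
wrist_force: [-0.4, 0.0, 1.1]
gripper_width: 0.367
gripper_force: 30.6
```

Call:
{"op": "apply_moves", "data": {
  "moves": [
    [[0,0,0.001],0],
    [[0,0,0],0],
    [[0,0,0],0]
  ]
}}

```text
time_s: 17.45
tcp_pos: [0.4692, 0.3679, 0.0405]
ee_rot: [[-0.08, -0.997, 0.001], [-0.997, 0.08, 0.0], [-0.001, -0.001, -1.0]]
wrist_force: [-2.3, -0.3, 6.2]
gripper_width: 0.373
gripper_force: 30.7
```

It is on the floor, with contact force felt. I release, rise, go above the dark can and turn 90° so that the gripper body stays clear of the cardboard box.

Call:
{"op": "apply_moves", "data": {
  "moves": [
    [[0,0,0],0],
    [[0,0,0],0],
    [[0,0,0],0],
    [[0,0,0],0]
  ],
  "hand": 0.06
}}

```text
time_s: 17.78
tcp_pos: [0.4688, 0.3674, 0.0392]
ee_rot: [[-0.08, -0.997, -0.0], [-0.997, 0.08, -0.0], [0.0, 0.0, -1.0]]
wrist_force: [0.4, -1.0, -0.5]
gripper_width: 0.584
gripper_force: 0.0
```

Call:
{"op": "apply_moves", "data": {
  "moves": [
    [[0,0,-0.015],0],
    [[0,0,-0.03],0],
    [[0,0,-0.04],0],
    [[0,0,-0.04],0],
    [[0.0327,-0.0152,-0.01],0]
  ]
}}

```text
time_s: 18.2
tcp_pos: [0.484, 0.3397, 0.1816]
ee_rot: [[-0.073, -0.997, 0.011], [-0.997, 0.073, 0.009], [-0.01, -0.01, -1.0]]
wrist_force: [1.0, 0.2, 0.8]
gripper_width: 0.689
gripper_force: 0.0
```

Call:
{"op": "apply_moves", "data": {
  "moves": [
    [[0.0327,-0.0152,0],0],
    [[0.0327,-0.0152,0],0],
    [[0.0327,-0.0152,0],0],
    [[0.0327,-0.0152,0],0],
    [[0.0327,-0.0152,0],0]
  ]
}}

```text
time_s: 18.62
tcp_pos: [0.5443, 0.163, 0.1744]
ee_rot: [[-0.08, -0.997, -0.0], [-0.997, 0.08, -0.0], [0.0, 0.0, -1.0]]
wrist_force: [0.9, 0.1, 0.2]
gripper_width: 0.691
gripper_force: 0.0
```

Call:
{"op": "apply_moves", "data": {
  "moves": [
    [[0.0327,-0.0152,0],0],
    [[0.0327,-0.0152,0],0],
    [[0.0327,-0.0152,0],0],
    [[0.0327,-0.0152,0],0],
    [[0,0,0],0]
  ]
}}

```text
time_s: 19.03
tcp_pos: [0.5954, 0.0244, 0.1739]
ee_rot: [[-0.086, -0.996, -0.001], [-0.996, 0.086, -0.001], [0.001, 0.0, -1.0]]
wrist_force: [-0.5, 0.9, -0.8]
gripper_width: 0.687
gripper_force: 0.0
```

```bash
python3 can.py film_can_dark
```

```text
[0.5954103  0.02437073 0.17392465] [-8.61067928e-02 -9.96285757e-01 -5.56567381e-04] 19.0333
wrist [(0.67, array([325., 225.]), array([0.5959, 0.0303, 0.    ]))]
lid [388.  59.] [  214     0   391   174 36609] [ 0.5404 -0.098   0.052 ]
lid [109. 104.] [    0     0   215   285 16664] [ 0.7426 -0.0857  0.052 ]
lid [483. 252.] [ 428  238  116   32 2214] [0.4689 0.0506 0.052 ]
side [(0.71, array([408., 341.]), array([ 0.5971, -0.1926,  0.    ])), (0.66, array([364., 248.]), array([ 0.5902,  0.0295, -0.    ]))]
scene [(0.73, array([299., 253.]), array([0.5933, 0.0285, 0.    ])), (0.34, array([334., 306.]), array([0.456 , 0.1365, 0.    ]))]
```

Call:
{"op": "apply_moves", "data": {
  "moves": [
    [[0,0,0],7.1],
    [[0,0,0],7.1],
    [[0,0,0],7.1],
    [[0,0,0],7.1],
    [[0,0,0],7.1]
  ]
}}

```text
time_s: 19.75
tcp_pos: [0.594, 0.0309, 0.1747]
ee_rot: [[-0.647, -0.762, 0.0], [-0.762, 0.647, 0.0], [-0.0, -0.0, -1.0]]
wrist_force: [0.6, -0.4, 0.2]
gripper_width: 0.688
gripper_force: 0.0
```

Call:
{"op": "apply_moves", "data": {
  "moves": [
    [[0,0,0],7.1],
    [[0,0,0],7.1],
    [[0,0,0],7.1],
    [[0,0,0],7.1],
    [[0,0,0],7.1]
  ]
}}

```text
time_s: 20.17
tcp_pos: [0.594, 0.0309, 0.1747]
ee_rot: [[-0.97, -0.245, 0.0], [-0.245, 0.97, 0.0], [-0.0, 0.0, -1.0]]
wrist_force: [0.1, 0.0, -0.3]
gripper_width: 0.689
gripper_force: 0.0
```

Call:
{"op": "apply_moves", "data": {
  "moves": [
    [[0,0,0],7.1],
    [[0,0,0],7.1],
    [[0,0.005,0],0],
    [[0,0,0],0]
  ]
}}

```text
time_s: 20.5
tcp_pos: [0.5941, 0.0361, 0.1747]
ee_rot: [[-1.0, -0.009, 0.0], [-0.009, 1.0, 0.0], [-0.0, 0.0, -1.0]]
wrist_force: [0.5, 0.3, 1.1]
gripper_width: 0.69
gripper_force: 0.0
```

```bash
python3 - <<'E'
from h import *
s=r.sense();print(s["tcp_pos"],s["ee_rot"],s["joints"])
p=imaging.capture("wrist");cv2.imwrite("pics/w7.png",p["frame"][100:400,160:560])
a=models.place_of(p,"film_can_dark");print([(b["confidence"],px(b["at"]),at_z(p,px(b["at"]),0)) for b in a[:2]])
print(at_z(p,(322,245),.052))
E
```

```text
[0.59414283 0.03608655 0.17467641] [[-9.99961973e-01 -8.71507070e-03  3.16033730e-04]
 [-8.71499419e-03  9.99961994e-01  2.42664812e-04]
 [-3.18136560e-04  2.39901353e-04 -9.99999921e-01]] [ 1.90447434e+01  2.12892060e+01 -7.91285560e+00 -8.28911638e-03
 -6.07762855e+01 -1.08541357e+02]
[(0.83, [315.00800000000004, 220.704], array([0.59700451, 0.02852796, 0.        ]))]
[0.60466228 0.03528884 0.052     ]
```

View pics/w7.png

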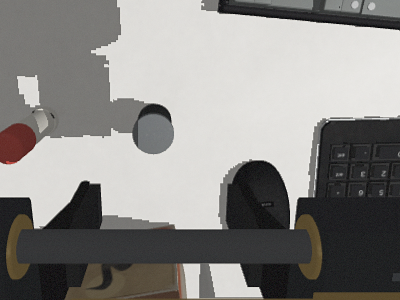

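The dark can's lid is at crop (153,133), about (0.595, 0.028). I shift 8 mm and descend. The mouse and the glue stick stay clear.

Call:
{"op": "apply_moves", "data": {
  "moves": [
    [[0,-0.008,0.03],0],
    [[0,0,0.03],0],
    [[0,0,0.02],0],
    [[0,0,0],0],
    [[0,0,0],0]
  ],
  "hand": 0.053
}}

```text
time_s: 21.02
tcp_pos: [0.5939, 0.0264, 0.094]
ee_rot: [[-1.0, -0.005, -0.002], [-0.005, 1.0, -0.001], [0.002, -0.001, -1.0]]
wrist_force: [-0.0, 0.5, 0.4]
gripper_width: 0.612
gripper_force: 0.0
```

```bash
python3 - <<'E'
from h import *
s=r.sense();print(s["tcp_pos"])
p=imaging.capture("wrist");cv2.imwrite("pics/w8.png",p["frame"][100:400,100:500])
E
```

```text
[0.59394358 0.02636135 0.09398975]
```

View pics/w8.png

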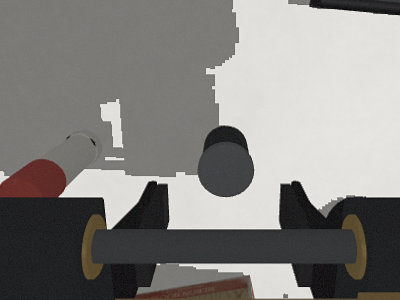

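The can is centred between the fingers (lid at crop column 226, fingers' middle at 224). I go down and grip.

Call:
{"op": "apply_moves", "data": {
  "moves": [
    [[-0.001,0.001,0.02],0],
    [[0,0,0.02],0],
    [[0,0,0.015],0],
    [[0,0,0.008],0],
    [[0,0,0],0]
  ]
}}

```text
time_s: 21.48
tcp_pos: [0.5953, 0.0276, 0.0314]
ee_rot: [[-1.0, -0.004, -0.001], [-0.004, 1.0, -0.0], [0.001, -0.0, -1.0]]
wrist_force: [-0.2, 1.1, -0.9]
gripper_width: 0.608
gripper_force: 0.0
```

Call:
{"op": "apply_moves", "data": {
  "moves": [
    [[0,0,0],0],
    [[0,0,0],0],
    [[0,0,0],0],
    [[0,0,0],0],
    [[0,0,0],0]
  ],
  "hand": 0.025
}}

```text
time_s: 21.9
tcp_pos: [0.596, 0.0277, 0.0327]
ee_rot: [[-1.0, -0.004, 0.002], [-0.004, 1.0, 0.0], [-0.002, 0.0, -1.0]]
wrist_force: [0.2, 0.2, 2.0]
gripper_width: 0.369
gripper_force: 30.0
```

Call:
{"op": "apply_moves", "data": {
  "moves": [
    [[0,0,0],0],
    [[0,0,0],0]
  ]
}}

```text
time_s: 22.07
tcp_pos: [0.5961, 0.0276, 0.0326]
ee_rot: [[-1.0, -0.004, 0.002], [-0.004, 1.0, 0.0], [-0.002, 0.0, -1.0]]
wrist_force: [-0.4, -0.1, 4.6]
gripper_width: 0.369
gripper_force: 30.0
```

Call:
{"op": "apply_moves", "data": {
  "moves": [
    [[0,0,-0.015],0],
    [[0,0,-0.03],0],
    [[0,0,-0.04],0],
    [[0,0,-0.04],0],
    [[0.0146,0.02,-0.01],0]
  ]
}}

```text
time_s: 22.48
tcp_pos: [0.5855, 0.0463, 0.1732]
ee_rot: [[-1.0, -0.002, 0.012], [-0.002, 1.0, 0.001], [-0.012, 0.001, -1.0]]
wrist_force: [1.0, 1.4, 1.1]
gripper_width: 0.366
gripper_force: 30.0
```

Call:
{"op": "apply_moves", "data": {
  "moves": [
    [[0.0146,0.0335,0],0],
    [[0.0146,0.0335,0],0],
    [[0.0146,0.0335,0],0],
    [[0.0146,0.0335,0],0],
    [[0.0146,0.0335,0],0]
  ]
}}

```text
time_s: 22.9
tcp_pos: [0.5057, 0.2158, 0.1663]
ee_rot: [[-1.0, -0.003, -0.001], [-0.003, 1.0, -0.0], [0.001, -0.0, -1.0]]
wrist_force: [1.0, 0.4, -0.5]
gripper_width: 0.369
gripper_force: 30.0
```

Call:
{"op": "apply_moves", "data": {
  "moves": [
    [[0.0146,0.0335,0],0],
    [[0.0146,0.0335,0],0],
    [[0.0146,0.0335,0],0],
    [[0,0,0],-7.1],
    [[0,0,0],-7.1]
  ]
}}

```text
time_s: 23.32
tcp_pos: [0.4615, 0.3168, 0.1659]
ee_rot: [[-0.966, -0.258, -0.001], [-0.258, 0.966, -0.001], [0.001, -0.0, -1.0]]
wrist_force: [0.4, -0.5, 0.1]
gripper_width: 0.371
gripper_force: 30.0
```

Call:
{"op": "apply_moves", "data": {
  "moves": [
    [[0,0,0],-7.1],
    [[0,0,0],-7.1],
    [[0,0,0],-7.1],
    [[0,0,0],-7.1],
    [[0,0,0],-7.1]
  ]
}}

```text
time_s: 23.73
tcp_pos: [0.4624, 0.3147, 0.166]
ee_rot: [[-0.64, -0.769, -0.001], [-0.769, 0.64, -0.001], [0.001, 0.0, -1.0]]
wrist_force: [0.7, 0.3, 0.1]
gripper_width: 0.369
gripper_force: 30.0
```

Call:
{"op": "apply_moves", "data": {
  "moves": [
    [[0,0,0],-7.1],
    [[0,0,0],-7.1],
    [[0,0,0],-7.1],
    [[0,0,0],-7.1],
    [[0,0,0],-7.1]
  ]
}}

```text
time_s: 24.15
tcp_pos: [0.4625, 0.3147, 0.1659]
ee_rot: [[-0.074, -0.997, -0.001], [-0.997, 0.074, -0.001], [0.001, 0.001, -1.0]]
wrist_force: [0.3, 0.9, 0.3]
gripper_width: 0.369
gripper_force: 30.0
```

Call:
{"op": "apply_moves", "data": {
  "moves": [
    [[0,0,0],0],
    [[0,0,0],0]
  ]
}}

```text
time_s: 24.32
tcp_pos: [0.4626, 0.3148, 0.1661]
ee_rot: [[-0.084, -0.996, -0.001], [-0.996, 0.084, -0.001], [0.001, 0.001, -1.0]]
wrist_force: [-0.1, -0.3, 0.2]
gripper_width: 0.368
gripper_force: 30.0
```

Call:
{"op": "apply_moves", "data": {
  "moves": [
    [[-0.003,-0.0017,0.02],0],
    [[0,0,0.03],0],
    [[0,0,0.03],0],
    [[0,0,0.01],0],
    [[0,0,0],0]
  ]
}}

```text
time_s: 24.73
tcp_pos: [0.4633, 0.3161, 0.0737]
ee_rot: [[-0.082, -0.997, -0.005], [-0.997, 0.082, -0.005], [0.006, 0.004, -1.0]]
wrist_force: [0.4, -0.1, 1.1]
gripper_width: 0.367
gripper_force: 30.0
```

```bash
python3 - <<'E'
from h import *
s=r.sense();print(s["tcp_pos"])
p=imaging.capture("wrist");cv2.imwrite("pics/w9.png",p["frame"])
rs=[]
for n in("side","scene"):
    p=imaging.capture(n)
    for t in("film_can_dark","film_can_light","lens"):
        a=models.place_of(p,t);print(n,t,[(b["confidence"],np.round(px(b["at"])),np.round(at_z(p,px(b["at"]),.043 if t.endswith("dark") else .011),4)) for b in a[:2]])
E
```

```text
[0.4633086  0.31614415 0.07366916]
side film_can_dark [(0.73, array([265., 147.]), array([0.4583, 0.3283, 0.043 ]))]
side film_can_light []
side lens [(0.94, array([273., 183.]), array([0.459 , 0.2442, 0.011 ]))]
scene film_can_dark [(0.82, array([269., 352.]), array([0.4642, 0.3196, 0.043 ]))]
scene film_can_light [(0.71, array([248., 386.]), array([0.4721, 0.3665, 0.011 ]))]
scene lens [(0.94, array([297., 338.]), array([0.4627, 0.2438, 0.011 ]))]
```

View pics/w9.png

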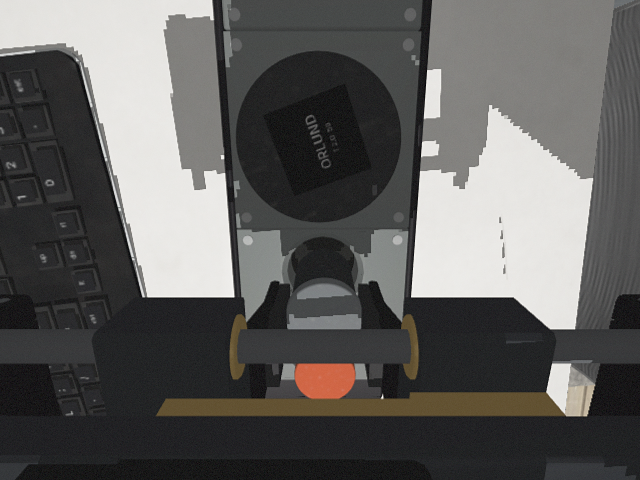

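The lens and the light can are seated (light lid at (325,380)), and the dark can is centred over the near well at (322,265). I lower it.

Call:
{"op": "apply_moves", "data": {
  "moves": [
    [[-0.001,0,0.007],0],
    [[0,0,0.007],0],
    [[0,0,0.007],0],
    [[0,0,0.006],0],
    [[0,0,0],0]
  ]
}}

```text
time_s: 25.6
tcp_pos: [0.4639, 0.3179, 0.0475]
ee_rot: [[-0.081, -0.997, -0.003], [-0.997, 0.081, -0.003], [0.003, 0.003, -1.0]]
wrist_force: [-1.2, -0.6, -0.0]
gripper_width: 0.372
gripper_force: 30.0
```

Call:
{"op": "apply_moves", "data": {
  "moves": [
    [[0,0,0.001],0],
    [[0,0,0],0],
    [[0,0,0],0]
  ]
}}

```text
time_s: 25.85
tcp_pos: [0.465, 0.319, 0.0487]
ee_rot: [[-0.08, -0.997, 0.0], [-0.997, 0.08, 0.0], [-0.0, -0.0, -1.0]]
wrist_force: [0.4, 0.1, -0.6]
gripper_width: 0.367
gripper_force: 30.0
```

Call:
{"op": "apply_moves", "data": {
  "moves": [
    [[0,0,0.001],0],
    [[0,0,0],0],
    [[0,0,0],0]
  ]
}}

```text
time_s: 26.1
tcp_pos: [0.4649, 0.3189, 0.0477]
ee_rot: [[-0.08, -0.997, 0.0], [-0.997, 0.08, 0.0], [-0.0, -0.0, -1.0]]
wrist_force: [0.7, 0.2, 0.8]
gripper_width: 0.368
gripper_force: 30.0
```

Call:
{"op": "apply_moves", "data": {
  "moves": [
    [[0,0,0.0015],0],
    [[0,0,0.0015],0],
    [[0,0,0],0],
    [[0,0,0],0]
  ]
}}

```text
time_s: 26.43
tcp_pos: [0.4648, 0.3188, 0.0444]
ee_rot: [[-0.08, -0.997, -0.0], [-0.997, 0.08, -0.0], [0.0, 0.0, -1.0]]
wrist_force: [1.4, -0.1, -0.2]
gripper_width: 0.373
gripper_force: 30.0
```

Call:
{"op": "apply_moves", "data": {
  "moves": [
    [[0,0,0.001],0],
    [[0,0,0],0],
    [[0,0,0],0]
  ]
}}

```text
time_s: 26.68
tcp_pos: [0.465, 0.319, 0.0437]
ee_rot: [[-0.08, -0.997, 0.0], [-0.997, 0.08, 0.0], [-0.0, -0.0, -1.0]]
wrist_force: [0.8, -0.4, 0.4]
gripper_width: 0.369
gripper_force: 30.0
```

Call:
{"op": "apply_moves", "data": {
  "moves": [
    [[0,0,0.0007],0],
    [[0,0,0],0],
    [[0,0,0],0]
  ]
}}

```text
time_s: 26.93
tcp_pos: [0.4652, 0.319, 0.0436]
ee_rot: [[-0.08, -0.997, 0.001], [-0.997, 0.08, 0.0], [-0.0, -0.001, -1.0]]
wrist_force: [-1.0, -0.3, 4.8]
gripper_width: 0.373
gripper_force: 30.0
```

It is down on the floor. I release and rise. Before going to the battery I check how close the lamp head stands.

Call:
{"op": "apply_moves", "data": {
  "moves": [
    [[0,0,0],0],
    [[0,0,0],0],
    [[0,0,0],0],
    [[0,0,0],0]
  ],
  "hand": 0.06
}}

```text
time_s: 27.27
tcp_pos: [0.4647, 0.3187, 0.0424]
ee_rot: [[-0.08, -0.997, -0.001], [-0.997, 0.08, -0.0], [0.0, 0.0, -1.0]]
wrist_force: [1.3, -0.8, -0.3]
gripper_width: 0.587
gripper_force: 0.0
```

Call:
{"op": "apply_moves", "data": {
  "moves": [
    [[0,0,-0.015],0],
    [[0,0,-0.03],0],
    [[0,0,-0.04],0],
    [[0,0,-0.04],0],
    [[0.03,-0.01,-0.01],0]
  ]
}}

```text
time_s: 27.68
tcp_pos: [0.4756, 0.2935, 0.1847]
ee_rot: [[-0.074, -0.997, 0.011], [-0.997, 0.074, 0.009], [-0.01, -0.01, -1.0]]
wrist_force: [1.1, 0.4, 0.7]
gripper_width: 0.685
gripper_force: 0.0
```

```bash
python3 - <<'E'
from h import *
a=imaging.capture("scene");b=imaging.capture("side")
print(tri([ray(a,(268,115)),ray(b,(535,205))]))
p=dict(imaging.capture("wrist"));print(p["intrinsics"])
w=dict(p);w["eye"]=np.array([.626,-.078,.385]);w["orientation"]=np.array([[-1,0,0],[0,.96,.29],[0,.29,-.96]]).T*1.
w["orientation"]=np.array([[-1,0,0],[0,.957,.29],[0,.29,-.957]])
# clear box & lamp in wrist0: lamp-head edge, lamp column
for u in((100,0),(20,20),(145,105),(200,110)): print(u,[np.round(at_z(w,u,z),3).tolist() for z in(0,.1,.2,.25)])
E
```

```text
(array([ 0.77822137, -0.1437192 ,  0.19522535]), [np.float64(0.014552457659282075), np.float64(0.014552457659281965)])
[[371.01908719   0.         323.6372214 ]
 [  0.         371.01908719 241.71645433]
 [  0.           0.           1.        ]]
(100, 0) [[0.829, -0.19, 0.0], [0.776, -0.161, 0.1], [0.723, -0.132, 0.2], [0.697, -0.117, 0.25]]
(20, 20) [[0.905, -0.174, 0.0], [0.832, -0.149, 0.1], [0.76, -0.124, 0.2], [0.724, -0.112, 0.25]]
(145, 105) [[0.8, -0.101, -0.0], [0.755, -0.095, 0.1], [0.71, -0.089, 0.2], [0.687, -0.086, 0.25]]
(200, 110) [[0.747, -0.096, 0.0], [0.716, -0.091, 0.1], [0.684, -0.087, 0.2], [0.668, -0.084, 0.25]]
```

The lamp head's near edge is at x ≈ 0.72, so I turn to the battery's yaw here, in the open, and then travel.

Call:
{"op": "apply_moves", "data": {
  "moves": [
    [[0,0,0],6.9],
    [[0,0,0],6.9],
    [[0,0,0],6.9],
    [[0,0,0],6.9],
    [[0,0,0],6.9]
  ],
  "hand": 0.07
}}

```text
time_s: 28.25
tcp_pos: [0.4716, 0.2881, 0.176]
ee_rot: [[-0.635, -0.772, -0.003], [-0.772, 0.635, -0.002], [0.003, 0.001, -1.0]]
wrist_force: [-0.1, -0.6, -0.1]
gripper_width: 0.8
gripper_force: 0.0
```

Call:
{"op": "apply_moves", "data": {
  "moves": [
    [[0,0,0],6.9],
    [[0,0,0],6.9],
    [[0,0,0],6.9],
    [[0,0,0],6.9],
    [[0,0,0],6.9]
  ]
}}

```text
time_s: 28.67
tcp_pos: [0.4716, 0.2881, 0.1759]
ee_rot: [[-0.961, -0.277, -0.003], [-0.277, 0.961, -0.002], [0.003, -0.001, -1.0]]
wrist_force: [-0.3, 0.3, 0.8]
gripper_width: 0.808
gripper_force: 0.0
```

Call:
{"op": "apply_moves", "data": {
  "moves": [
    [[0,0,0],6.9],
    [[0,0,0],6.9],
    [[0,0,0],6.9],
    [[0,0,0],6.9],
    [[0,0,0],6.9]
  ]
}}

```text
time_s: 29.08
tcp_pos: [0.4716, 0.2881, 0.1759]
ee_rot: [[-0.949, 0.316, -0.003], [0.316, 0.949, -0.002], [0.002, -0.003, -1.0]]
wrist_force: [-0.7, -0.6, -0.8]
gripper_width: 0.807
gripper_force: 0.0
```

Call:
{"op": "apply_moves", "data": {
  "moves": [
    [[0,0,0],6.9],
    [[0,0,0],6.9],
    [[-0.0275,-0.0262,0],0],
    [[-0.0275,-0.0262,0],0],
    [[-0.0275,-0.0262,0],0]
  ]
}}

```text
time_s: 29.5
tcp_pos: [0.5002, 0.1772, 0.1759]
ee_rot: [[-0.85, 0.527, -0.003], [0.527, 0.85, -0.002], [0.002, -0.003, -1.0]]
wrist_force: [0.2, -0.4, 0.4]
gripper_width: 0.802
gripper_force: 0.0
```

Call:
{"op": "apply_moves", "data": {
  "moves": [
    [[-0.0275,-0.0262,0],0],
    [[-0.0275,-0.0262,0],0],
    [[-0.0275,-0.0262,0],0],
    [[-0.0275,-0.0262,0],0],
    [[-0.0275,-0.0262,0],0]
  ]
}}

```text
time_s: 29.92
tcp_pos: [0.548, -0.0075, 0.1762]
ee_rot: [[-0.849, 0.528, -0.003], [0.528, 0.849, -0.0], [0.002, -0.002, -1.0]]
wrist_force: [1.3, 0.4, -0.5]
gripper_width: 0.807
gripper_force: 0.0
```

Call:
{"op": "apply_moves", "data": {
  "moves": [
    [[-0.0275,-0.0262,0],0],
    [[-0.0275,-0.0262,0],0],
    [[-0.0275,-0.0262,0],0],
    [[0,0,0],0],
    [[0,0,0],0]
  ]
}}

```text
time_s: 30.33
tcp_pos: [0.5764, -0.1179, 0.1755]
ee_rot: [[-0.847, 0.532, -0.004], [0.532, 0.847, 0.0], [0.003, -0.002, -1.0]]
wrist_force: [-0.5, 0.1, -0.1]
gripper_width: 0.8
gripper_force: 0.0
```

```bash
python3 - <<'E'
from h import *
s=r.sense();R=np.array(s["ee_rot"]);T=np.array(s["tcp_pos"]);print(T,np.round(R,3).tolist(),np.round(s["joints"]),s["time_s"])
p=imaging.capture("wrist");im=p["frame"].copy()
for b in models.place_of(p,"battery")[:2]: print(b["confidence"],px(b["at"]),at_z(p,px(b["at"]),0))
for b in models.cut_out(p,"battery")[:1]:
    c,_=cv2.findContours(b["region"].astype(np.uint8),0,1);c=max(c,key=cv2.contourArea);cv2.drawContours(im,[c],-1,(0,0,255),1)
    q=cv2.approxPolyDP(c,5,True)[:,0];print(b["confidence"],q.tolist());
    rc=cv2.minAreaRect(np.array([at_z(p,k[0],.016)[:2]*1000 for k in c],np.float32));print("world rect at top",rc)
w=cv2.boxPoints(rc)/1000;print((w-T[:2])@R[:2,:2])
cv2.imwrite("pics/w10.png",im)
E
```

```text
[ 0.57637364 -0.11787688  0.17546532] [[-0.847, 0.532, -0.004], [0.532, 0.847, 0.0], [0.003, -0.002, -1.0]] [   4.   21.   -9.   -0.  -61. -126.] 30.3333
0.56 [281.28, 273.888] [ 0.60142647 -0.18178172  0.        ]
0.96 [[261, 251], [259, 306], [296, 306], [297, 252]]
world rect at top ((600.3651123046875, -182.55165100097656), (37.27964782714844, 56.965415954589844), 56.74308776855469)
[[-0.02585168 -0.06009366]
 [-0.0828054  -0.06123158]
 [-0.08354986 -0.02395941]
 [-0.02659615 -0.02282151]]
```

View pics/w10.png

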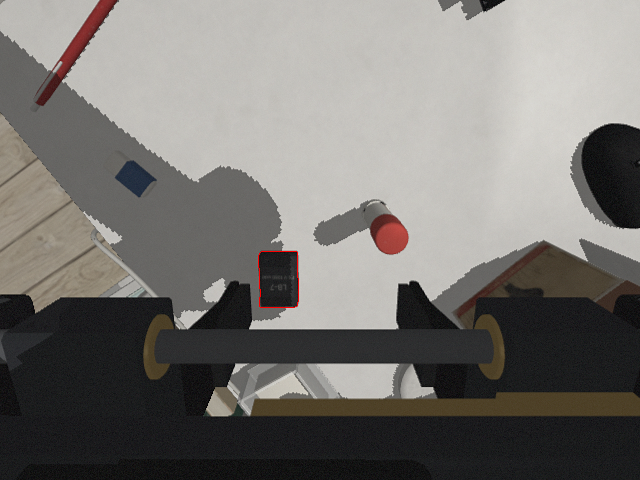

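The battery is aligned with the tool at (278,278), with the glue stick at (385,230) well away. I shift by (−57, −42) mm and descend.

Call:
{"op": "apply_moves", "data": {
  "moves": [
    [[-0.028,-0.021,0],1.1],
    [[-0.029,-0.021,0],0],
    [[0,0,0.025],0],
    [[0,0,0.025],0],
    [[0,0,0],0]
  ]
}}

```text
time_s: 30.9
tcp_pos: [0.599, -0.1805, 0.1223]
ee_rot: [[-0.839, 0.545, -0.011], [0.545, 0.839, 0.003], [0.01, -0.004, -1.0]]
wrist_force: [-0.3, -0.3, -1.2]
gripper_width: 0.804
gripper_force: 0.0
```

Call:
{"op": "apply_moves", "data": {
  "moves": [
    [[0,0,0],0],
    [[0,0,0],0]
  ]
}}

```text
time_s: 31.07
tcp_pos: [0.6035, -0.1814, 0.1292]
ee_rot: [[-0.84, 0.543, 0.002], [0.543, 0.84, -0.001], [-0.002, 0.0, -1.0]]
wrist_force: [-1.0, -0.1, 1.9]
gripper_width: 0.802
gripper_force: 0.0
```

```bash
python3 - <<'E'
from h import *
s=r.sense();R=np.array(s["ee_rot"]);T=np.array(s["tcp_pos"]);print(T,np.round(R,3).tolist())
p=imaging.capture("wrist");cv2.imwrite("pics/w11.png",p["frame"])
for b in models.cut_out(p,"battery")[:1]:
    c,_=cv2.findContours(b["region"].astype(np.uint8),0,1);c=max(c,key=cv2.contourArea)
    rc=cv2.minAreaRect(np.array([at_z(p,k[0],.016)[:2]*1000 for k in c],np.float32));print(b["confidence"],b["extent"],rc)
    print((cv2.boxPoints(rc)/1000-T[:2])@R[:2,:2])
for n in("side","scene"):
    p=imaging.capture(n)
    for b in models.place_of(p,"battery")[:1]: print(n,b["confidence"],at_z(p,px(b["at"]),0))
E
```

```text
[ 0.60346784 -0.18144854  0.12924457] [[-0.84, 0.543, 0.002], [0.543, 0.84, -0.001], [-0.002, 0.0, -1.0]]
0.67 [0.4605, 0.416, 0.0719, 0.1394] ((600.1132202148438, -182.87841796875), (35.93455505371094, 53.60149002075195), 57.09516525268555)
[[ 0.02885595 -0.02096873]
 [-0.02474548 -0.0210085 ]
 [-0.02477209  0.01492602]
 [ 0.02882932  0.01496577]]
side 0.79 [ 0.59833187 -0.18741805  0.        ]
scene 0.72 [ 0.60561504 -0.19207174  0.        ]
```

Call:
{"op": "apply_moves", "data": {
  "moves": [
    [[0.001,-0.003,0.03],0],
    [[0,0,0.03],0],
    [[0,0,0.025],0],
    [[0,0,0.02],0],
    [[0,0,0],0]
  ]
}}

```text
time_s: 31.78
tcp_pos: [0.5968, -0.184, 0.0186]
ee_rot: [[-0.838, 0.546, -0.009], [0.546, 0.838, 0.001], [0.008, -0.004, -1.0]]
wrist_force: [-0.6, 0.9, -0.5]
gripper_width: 0.802
gripper_force: 0.0
```

Call:
{"op": "apply_moves", "data": {
  "moves": [
    [[0,0,0],0],
    [[0,0,0],0]
  ]
}}

```text
time_s: 31.95
tcp_pos: [0.6014, -0.1846, 0.0245]
ee_rot: [[-0.839, 0.544, 0.003], [0.544, 0.839, -0.001], [-0.003, 0.001, -1.0]]
wrist_force: [0.5, 0.1, 0.7]
gripper_width: 0.809
gripper_force: 0.0
```

Call:
{"op": "apply_moves", "data": {
  "moves": [
    [[0,0,0.006],0],
    [[0,0,0.005],0],
    [[0,0,0.004],0],
    [[0,0,0.003],0],
    [[0,0,0],0]
  ]
}}

```text
time_s: 32.37
tcp_pos: [0.5995, -0.1843, 0.0042]
ee_rot: [[-0.839, 0.545, -0.001], [0.545, 0.839, 0.0], [0.001, -0.0, -1.0]]
wrist_force: [-1.0, -0.4, -0.6]
gripper_width: 0.805
gripper_force: 0.0
```

Call:
{"op": "apply_moves", "data": {
  "moves": [
    [[0,0,0],0],
    [[0,0,0],0]
  ]
}}

```text
time_s: 32.53
tcp_pos: [0.6002, -0.1844, 0.005]
ee_rot: [[-0.839, 0.545, 0.0], [0.545, 0.839, -0.0], [-0.0, 0.0, -1.0]]
wrist_force: [0.8, -0.9, -0.5]
gripper_width: 0.803
gripper_force: 0.0
```

Call:
{"op": "apply_moves", "data": {
  "moves": [
    [[0,0,0],0],
    [[0,0,0],0],
    [[0,0,0],0],
    [[0,0,0],0],
    [[0,0,0],0]
  ],
  "hand": 0.028
}}

```text
time_s: 32.95
tcp_pos: [0.6001, -0.1844, 0.0049]
ee_rot: [[-0.839, 0.545, 0.0], [0.545, 0.839, -0.0], [-0.0, 0.0, -1.0]]
wrist_force: [-0.5, -0.2, -0.1]
gripper_width: 0.512
gripper_force: 0.0
```

Call:
{"op": "apply_moves", "data": {
  "moves": [
    [[0,0,0],0],
    [[0,0,0],0],
    [[0,0,0],0]
  ]
}}

```text
time_s: 33.2
tcp_pos: [0.6001, -0.1844, 0.0049]
ee_rot: [[-0.839, 0.545, 0.0], [0.545, 0.839, -0.0], [-0.0, -0.0, -1.0]]
wrist_force: [-0.2, 1.1, 0.6]
gripper_width: 0.409
gripper_force: 30.0
```

Gripped at 35.6 mm. I lift, travel to the bay and turn back −118.4°.

Call:
{"op": "apply_moves", "data": {
  "moves": [
    [[0,0,-0.015],0],
    [[0,0,-0.03],0],
    [[0,0,-0.04],0],
    [[0,0,-0.04],0],
    [[0,0,-0.035],0]
  ]
}}

```text
time_s: 33.62
tcp_pos: [0.6001, -0.1845, 0.1673]
ee_rot: [[-0.839, 0.544, 0.001], [0.544, 0.839, -0.0], [-0.001, 0.0, -1.0]]
wrist_force: [2.1, 0.6, -0.0]
gripper_width: 0.408
gripper_force: 30.0
```

Call:
{"op": "apply_moves", "data": {
  "moves": [
    [[0.0305,0.0193,0],0],
    [[0.0305,0.0193,0],0],
    [[0.0305,0.0193,0],0],
    [[0.0305,0.0193,0],0],
    [[0.0305,0.0193,0],0]
  ]
}}

```text
time_s: 34.03
tcp_pos: [0.5235, -0.0192, 0.1648]
ee_rot: [[-0.838, 0.545, -0.0], [0.545, 0.838, 0.0], [0.0, 0.0, -1.0]]
wrist_force: [0.8, 1.2, -0.1]
gripper_width: 0.407
gripper_force: 30.0
```

Call:
{"op": "apply_moves", "data": {
  "moves": [
    [[0.0305,0.0193,0],0],
    [[0.0305,0.0193,0],0],
    [[0.0305,0.0193,0],0],
    [[0.0305,0.0193,0],0],
    [[0.0305,0.0193,0],0]
  ]
}}

```text
time_s: 34.45
tcp_pos: [0.4482, 0.1449, 0.165]
ee_rot: [[-0.839, 0.545, 0.0], [0.545, 0.839, 0.0], [0.0, 0.0, -1.0]]
wrist_force: [0.1, 0.6, -0.8]
gripper_width: 0.407
gripper_force: 30.0
```

Call:
{"op": "apply_moves", "data": {
  "moves": [
    [[0,0,0],-6.96],
    [[0,0,0],-6.96],
    [[0,0,0],-6.96],
    [[0,0,0],-6.96],
    [[0,0,0],-6.96]
  ]
}}

```text
time_s: 34.87
tcp_pos: [0.449, 0.1437, 0.1648]
ee_rot: [[-0.999, -0.038, -0.0], [-0.038, 0.999, 0.0], [0.0, 0.0, -1.0]]
wrist_force: [-1.0, 0.2, 0.3]
gripper_width: 0.407
gripper_force: 30.0
```

Call:
{"op": "apply_moves", "data": {
  "moves": [
    [[0,0,0],-6.96],
    [[0,0,0],-6.96],
    [[0,0,0],-6.96],
    [[0,0,0],-6.96],
    [[0,0,0],-6.96]
  ]
}}

```text
time_s: 35.28
tcp_pos: [0.4491, 0.1435, 0.1648]
ee_rot: [[-0.799, -0.601, -0.0], [-0.601, 0.799, 0.0], [0.0, 0.0, -1.0]]
wrist_force: [0.4, 0.1, -1.2]
gripper_width: 0.408
gripper_force: 30.0
```

Call:
{"op": "apply_moves", "data": {
  "moves": [
    [[0,0,0],-6.96],
    [[0,0,0],-6.96],
    [[0,0,0],-6.96],
    [[0,0,0],-6.96],
    [[0,0,0],-6.96]
  ]
}}

```text
time_s: 35.7
tcp_pos: [0.4491, 0.1435, 0.1648]
ee_rot: [[-0.313, -0.95, -0.0], [-0.95, 0.313, -0.0], [0.0, 0.0, -1.0]]
wrist_force: [0.2, -0.2, 0.2]
gripper_width: 0.408
gripper_force: 30.0
```

Call:
{"op": "apply_moves", "data": {
  "moves": [
    [[0,0,0],-6.96],
    [[0,0,0],-6.96],
    [[0,0,0],0],
    [[0,0,0],0]
  ]
}}

```text
time_s: 36.03
tcp_pos: [0.4492, 0.1435, 0.1648]
ee_rot: [[-0.085, -0.996, -0.0], [-0.996, 0.085, -0.0], [0.0, 0.0, -1.0]]
wrist_force: [0.2, -0.3, -0.6]
gripper_width: 0.407
gripper_force: 30.0
```

Call:
{"op": "apply_moves", "data": {
  "moves": [
    [[0,-0.001,0.025],0],
    [[0,0,0.03],0],
    [[0,0,0.02],0],
    [[0,0,0.01],0],
    [[0,0,0],0]
  ]
}}

```text
time_s: 36.45
tcp_pos: [0.4487, 0.1424, 0.0775]
ee_rot: [[-0.085, -0.996, -0.005], [-0.996, 0.085, -0.003], [0.004, 0.005, -1.0]]
wrist_force: [-0.2, 0.4, -0.5]
gripper_width: 0.41
gripper_force: 30.0
```

Call:
{"op": "apply_moves", "data": {
  "moves": [
    [[0,0,0],0],
    [[0,0,0],0]
  ]
}}

```text
time_s: 36.62
tcp_pos: [0.4511, 0.144, 0.0807]
ee_rot: [[-0.082, -0.997, 0.002], [-0.997, 0.082, 0.001], [-0.001, -0.002, -1.0]]
wrist_force: [-0.5, 0.9, -0.9]
gripper_width: 0.412
gripper_force: 30.0
```

```bash
python3 - <<'E'
from h import *
s=r.sense();T=np.array(s["tcp_pos"]);print(T)
for n in("wrist","side","scene"):
    p=imaging.capture(n)
    for t,z in(("battery",T[2]-.005),("battery_holder",.005)):
        for b in models.place_of(p,t)[:1]: print(n,t,b["confidence"],np.round(px(b["at"])),np.round(at_z(p,px(b["at"]),z),4))
    for b in models.cut_out(p,"battery")[:1]: print(b["extent"])
E
```

```text
[0.4510876  0.14397328 0.08070123]
wrist battery 0.91 [328. 299.] [0.4502 0.1456 0.0757]
[0.4452, 0.5148, 0.1258, 0.1671]
side battery 0.58 [276. 189.] [0.4494 0.1405 0.0757]
[0.4222, 0.3621, 0.0311, 0.0483]
scene battery 0.93 [336. 272.] [0.4516 0.137  0.0757]
scene battery_holder 0.81 [333. 306.] [0.4538 0.1421 0.005 ]
[0.4936, 0.5302, 0.0406, 0.0642]
```

Three views agree that the battery is over the bay to within a few mm. I lower it.

Call:
{"op": "apply_moves", "data": {
  "moves": [
    [[0,0,0.012],0],
    [[0,0,0.012],0],
    [[0,0,0.01],0],
    [[0,0,0.006],0],
    [[0,0,0],0]
  ]
}}

```text
time_s: 37.63
tcp_pos: [0.4496, 0.143, 0.0387]
ee_rot: [[-0.082, -0.997, -0.002], [-0.997, 0.082, -0.002], [0.002, 0.002, -1.0]]
wrist_force: [-0.4, 0.3, -0.2]
gripper_width: 0.408
gripper_force: 30.0
```

Call:
{"op": "apply_moves", "data": {
  "moves": [
    [[0,0,0.003],0],
    [[0,0,0.002],0],
    [[0,0,0],0],
    [[0,0,0],0]
  ]
}}

```text
time_s: 37.97
tcp_pos: [0.4506, 0.1437, 0.0351]
ee_rot: [[-0.082, -0.997, 0.001], [-0.997, 0.082, 0.0], [-0.0, -0.0, -1.0]]
wrist_force: [0.0, 0.3, -0.8]
gripper_width: 0.406
gripper_force: 30.0
```

Call:
{"op": "apply_moves", "data": {
  "moves": [
    [[0,0,0.002],0],
    [[0,0,0.001],0],
    [[0,0,0],0],
    [[0,0,0],0]
  ]
}}

```text
time_s: 38.3
tcp_pos: [0.4504, 0.1435, 0.0319]
ee_rot: [[-0.082, -0.997, 0.0], [-0.997, 0.082, 0.0], [-0.0, -0.0, -1.0]]
wrist_force: [-0.1, 0.2, -1.0]
gripper_width: 0.411
gripper_force: 30.0
```

Call:
{"op": "apply_moves", "data": {
  "moves": [
    [[0,0,0.001],0],
    [[0,0,0],0],
    [[0,0,0],0]
  ]
}}

```text
time_s: 38.55
tcp_pos: [0.4503, 0.1435, 0.0308]
ee_rot: [[-0.082, -0.997, -0.0], [-0.997, 0.082, -0.0], [0.0, 0.0, -1.0]]
wrist_force: [0.8, -0.0, -0.8]
gripper_width: 0.409
gripper_force: 30.0
```

Call:
{"op": "apply_moves", "data": {
  "moves": [
    [[0,0,0.001],0],
    [[0,0,0],0],
    [[0,0,0],0]
  ]
}}

```text
time_s: 38.8
tcp_pos: [0.4504, 0.1435, 0.0298]
ee_rot: [[-0.082, -0.997, 0.0], [-0.997, 0.082, 0.0], [-0.0, -0.0, -1.0]]
wrist_force: [-0.5, 0.6, -0.6]
gripper_width: 0.407
gripper_force: 30.0
```

Call:
{"op": "apply_moves", "data": {
  "moves": [
    [[0,0,0.0007],0],
    [[0,0,0],0],
    [[0,0,0],0]
  ]
}}

```text
time_s: 39.05
tcp_pos: [0.4504, 0.1435, 0.0298]
ee_rot: [[-0.081, -0.997, 0.0], [-0.997, 0.081, -0.0], [0.0, -0.0, -1.0]]
wrist_force: [-1.5, 0.4, 5.1]
gripper_width: 0.409
gripper_force: 30.0
```

Call:
{"op": "apply_moves", "data": {
  "moves": [
    [[0,0,0.0007],0],
    [[0,0,0],0],
    [[0,0,0],0]
  ]
}}

```text
time_s: 39.3
tcp_pos: [0.4504, 0.1436, 0.0298]
ee_rot: [[-0.081, -0.997, 0.0], [-0.997, 0.081, -0.0], [0.0, -0.0, -1.0]]
wrist_force: [-3.7, 0.0, 11.4]
gripper_width: 0.409
gripper_force: 30.0
```

Call:
{"op": "apply_moves", "data": {
  "moves": [
    [[0,0,-0.0007],0],
    [[0,0,0],0],
    [[0,0,0],0],
    [[0,0,0],0]
  ],
  "hand": 0.055
}}

```text
time_s: 39.63
tcp_pos: [0.4503, 0.1435, 0.029]
ee_rot: [[-0.082, -0.997, -0.0], [-0.997, 0.082, -0.0], [0.0, 0.0, -1.0]]
wrist_force: [-0.6, -0.2, -0.4]
gripper_width: 0.602
gripper_force: 0.0
```

Call:
{"op": "apply_moves", "data": {
  "moves": [
    [[0,0,-0.01],0],
    [[0,0,-0.02],0],
    [[0,0,-0.03],0],
    [[0,0,-0.04],0],
    [[0,0,-0.04],0]
  ]
}}

```text
time_s: 40.05
tcp_pos: [0.4496, 0.1429, 0.1699]
ee_rot: [[-0.082, -0.997, -0.002], [-0.997, 0.082, -0.002], [0.002, 0.002, -1.0]]
wrist_force: [0.1, 0.3, -0.7]
gripper_width: 0.632
gripper_force: 0.0
```

Call:
{"op": "apply_moves", "data": {
  "moves": [
    [[-0.03,0,-0.03],0],
    [[-0.03,0,-0.03],0],
    [[-0.03,0,0],0],
    [[-0.03,0,0],0],
    [[-0.03,0,0],0]
  ]
}}

```text
time_s: 40.47
tcp_pos: [0.4624, 0.2934, 0.2286]
ee_rot: [[-0.082, -0.997, 0.001], [-0.997, 0.082, 0.001], [-0.001, -0.0, -1.0]]
wrist_force: [0.6, 0.1, 0.4]
gripper_width: 0.632
gripper_force: 0.0
```

Call:
{"op": "apply_moves", "data": {
  "moves": [
    [[-0.03,0,0],0],
    [[-0.03,0,0],0],
    [[0,0,0],0],
    [[0,0,0],0],
    [[0,0,0],0]
  ]
}}

```text
time_s: 40.88
tcp_pos: [0.4671, 0.3514, 0.2273]
ee_rot: [[-0.081, -0.997, -0.001], [-0.997, 0.081, -0.001], [0.001, 0.001, -1.0]]
wrist_force: [-0.3, -0.8, 0.1]
gripper_width: 0.634
gripper_force: 0.0
```

```bash
python3 - <<'E'
from h import *
s=r.sense();print(s["tcp_pos"],s["time_s"])
p=imaging.capture("wrist");cv2.imwrite("pics/fin.png",p["frame"])
for p in(p,imaging.capture("scene"),imaging.capture("side")):
  for t,z in(("lens",.011),("battery",.025),("film_can_dark",.011),("film_can_light",.011),("glue_stick",0),("eraser",0)):
    for b in models.place_of(p,t)[:1]: print(t,b["confidence"],np.round(at_z(p,px(b["at"]),z),4))
E
```

```text
[0.46705983 0.35135347 0.22734581] 40.8833
lens 0.76 [0.4612 0.2406 0.011 ]
film_can_dark 0.64 [0.4629 0.339  0.011 ]
film_can_light 0.67 [0.4656 0.3635 0.011 ]
lens 0.71 [0.4629 0.2395 0.011 ]
battery 0.58 [0.4555 0.1389 0.025 ]
film_can_dark 0.82 [0.4676 0.3208 0.011 ]
film_can_light 0.8 [0.4714 0.3634 0.011 ]
glue_stick 0.87 [ 0.5953 -0.0756  0.    ]
eraser 0.7 [ 0.4534 -0.238   0.    ]
lens 0.84 [0.4579 0.2351 0.011 ]
battery 0.57 [0.4548 0.1306 0.025 ]
film_can_light 0.48 [0.4594 0.2433 0.011 ]
glue_stick 0.61 [ 0.5995 -0.0681 -0.    ]
eraser 0.6 [ 0.4494 -0.243   0.    ]
```

View pics/fin.png

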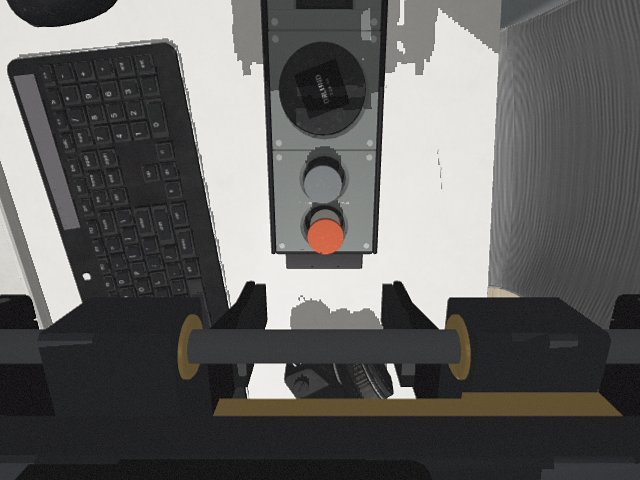

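The final view shows the lens at (323,88), the dark can at (323,182) and the light can at (325,235), each seated and upright. The battery touched its floor at the expected height, and the glue stick and eraser have not moved. I hand in.

```bash
python3 -c "
from station import r
print(r.finish_job())"
```

```text
the job is handed in; nothing more can be done
None
```

I packed all four kit pieces into the tray and handed the job in after about 41 s; the hand-in call returned no verdict. Each piece felt floor contact at the expected height, though the battery's final place was checked only by network estimates (within about 13 mm), and the glue stick and eraser stayed put.

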